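# Layer a seed puck, unlock the lever press and hold it down

### The arm

A 6-joint arm with a two-finger parallel gripper is mounted at the origin on the work surface. World frame = base frame: x ahead of the robot, y to its left, z up, the work surface at z = 0. Lengths are in m, angles in rad, forces in N, time in s.
With the tool pointing down it reaches from about 0.35 to 0.975 m from the base axis. Payload 4.9 kg.
Tool frame: the origin (TCP) lies midway between the tips of the shut fingers; the grasp point (between the pads) lies 19 mm behind it; x points along the fingers, y is the direction in which the jaws open and shut, and the axes are right-handed (so a half turn about x gives the same grasp; the last joint's range is limited). The gripper opens to 85 mm and grips with 20 to 120 N. Pads are 22 mm wide; open, the fingers measure 114 mm over their backs; the gripper's body (76 mm by 85 mm) begins 54 mm behind the grasp point. The pads swing forward as they close: fully open they stand 13 mm farther back than shut.
Start: joints at [-0.119, 0.053, 1.613, -0, 1.476, -0.119], TCP at [0.625, 0, 0.231] pointing down, gripper open.
Joint ranges: [-3.01, 3.01], [-1.01, 2.22], [0.06, 2.58], [-1.02, 4.17], [0.09, 2.62], [-3.14, 3.14]. Speed limits (rad/s): [2.57, 2.57, 3.14, 3.14, 3.14, 3.14].

### API

Orientations are given as a rotation vector (axis times angle).
In Python, from station import ctrl gives the robot as it stands.
- The arm moves only by the shell command python3 -m handwheel 'ROWS' [FORCE]. ROWS is JSON, a list of rows, each a list of 3 entries, a list of its own where there are three numbers: the finger opening in m, from 0 to 0.0854, then the shift along the tool's x, y, z in m, then the turn, a rotation vector about the tool's x, y, z in degrees. In form: [[claw, [dx, dy, dz], [ax, ay, az]], ...]. A call has 1 to 10 rows; each row shifts and turns the commanded pose from where the row before left it, along the tool's axes as they then stand; what a row does not reach is not made up. A row lasts 1/12 s, in which the tool goes at most 41.7 mm and 7.16 degrees, less where a joint would pass 70% of its speed; a pose out of reach is approached as far as the arm can. A call with a gripper value outside its range is refused whole. The fingers move at their own pace and stop on an object; FORCE is the grip in N (left out, the last holds). Time passes only in rows, so rows that do not move let the fingers close. It gives the time, the measured TCP pose, the force and the opening at its end, in the units of the state.
- ctrl.get_obs(): the state, without advancing time (a new reading comes with each control period).
- ctrl.get_image(name): name is "scene" or "side" or "wrist"; returns the picture (420x560x3 uint8, red, green, blue); there is no depth.
- ctrl.camera_params(name): a dict with "vertical_fov" (degrees; the focal length in pixels is half the picture's height over the tangent of half this angle, whatever the lens; pixels are square), "cx", "cy" (the principal point, pixels), "D" ([k1, k2, p1, p2, k3] as OpenCV has them; the pictures are not rectified), "rvec" (rotation vector, rad) and "tvec" (3), from world to camera coordinates, as OpenCV has them; the wrist camera has in their place "T_tool_cam" (4x4, takes a point from camera to tool coordinates, whose origin is the TCP and whose axes are the tool frame's). Camera axes: x right, y down, z forward; pixel columns grow to the right and rows downward; lengths in m; the calibration is good to about 2 mm. A picture is of the moment at which its call begins: read the wrist's pose just before it. camera_params takes no time and is no camera call.
- ctrl.finish_job(): hands the job in, once; it reports no verdict.
Trained networks look in the newest picture that a camera, given by its name, has taken for a name from the list of things; names that differ only in an ending like _2 or _b are one class to them, and where a whole thing is asked for, a point or a joint stands for the part that bears it (a point fixed in the world has none). Each returns a list of dicts, best first, with "score" (0 to 1); they miss things now and then, are a little off and sometimes report something else, mostly with a low value. They report only what shows in the picture. A call takes as long as a camera call. They do not tell look-alikes from the thing itself.
- ctrl.look_for(thing, camera): "box" ([centre column, centre row, width, height] in pixels, round what is visible of it).
- ctrl.silhouettes(thing, camera): "mask" (420x560 bool, what is visible of it) and "box" ([centre column, centre row, width, height] in pixels, round what is visible of it).
- ctrl.tip_of(thing, camera): "centre" ([row, column] in pixels: a listed point, or the origin of a listed thing).
The state is a dict: "t": time; "q": joint angles; "dq": joint speeds; "effort": joint torques, N m; "tool_pos": TCP position; "tool_rot": TCP orientation; "contact_force": force on the tool from outside, world axes, zero at the start; "wrist_torque": the same for the moment, N m; "opening": finger opening in m.
Only numpy, scipy, OpenCV 4.12 (cv2) and the standard library are available. Lean on these libraries where they do the work, as an engineer would, in place of code of your own. Each camera call takes 0.05 s, during which the arm holds its last target.

### The job

With the lever press still locked open, build up the seed puck on its plate: lay the thin seed wafer centred on the coir base disc that is already there, and the coir cover disc with the hole centred on top of the wafer. Then flip the safety catch by pushing its thumb paddle all the way down, and after that take the rubber handle and pull the lever over and down onto its stop so that the pad presses the stack. Finish while holding: keep hold of the handle and keep the lever fully down against its return spring, and leave the other things on the bench where they are.

Things in the scene. Friction and masses are not known exactly. Their poses are not given: they have to be found in the camera images.
- press_plate (a point): Fixed grey steel lever press, turned so that its front points mainly to the robot's right. This point: centre of the top face of its round steel plate (diameter 92 mm, 30 mm above the bench). z up, x level to the back (to hinge and column), y to the press's left. The plate is open from above: the raised lever and its pad stay over 75 mm behind this point. Base slab 245 x 110 x 12 mm.
- press_hinge (a point): The lever's hinge, on the press's middle plane, 115 mm behind the plate's centre and 97 mm above the bench; the hinge line runs along this point's y axis (axes as press_plate). Behind it stands a column 30 x 30 mm, 205 mm high; in front of it, 29 to 45 mm away, a stop block with a screw, 89 mm high.
- press_lever (a joint): Lever angle (rad): 0 = upright (start; a return spring holds it there), 1.571 = forward and down on its stop, level, pointing to the front (-x of press_plate). The locked catch blocks it near 0.04. Pulling at the handle takes 2 N at first, rising to 6 N, and about 12 N on the stop with the stack under the pad (touches near 1.49).
- press_grip: The lever's handle: round rubber bar, diameter 22 mm, 80 mm long, level, sticking out to the right from the lever's end. Origin: middle of the bar, 220 mm from the hinge line (its arc's radius), 55 mm right of the lever's middle. y axis along the bar. 317 mm above the bench when up, 97 mm when down. It is a sleeve that turns easily on its spindle, so a grip may keep pointing down all the way.
- press_catch (a joint): Safety catch angle (rad): up to 0.1 = locked, its nose hooked over a pin on the lever's left side; 0.9 = flipped fully to its stop. It frees the lever from about 0.45; over 0.7 counts as flipped. Stiff pivot: stays where it is left; pushing the paddle down takes about 1.5 N.
- catch_paddle (a point): Middle of the top face of the catch's steel thumb paddle (26 x 28 x 5 mm), behind the column, 24 mm left of the middle plane; moves with the catch. The catch turns about a line parallel to the hinge line, 31 mm behind the hinge, 184 mm above the bench. Paddle 44 mm behind that pivot and 28 mm above it when locked (slopes up to the back, 0.5 rad); 49 mm behind and 17 mm below it at the stop.
- press_pad: The round steel pressing pad, diameter 44 mm, 10 mm thick, on a sprung plunger on the lever, 115 mm from the hinge line; origin: centre of its pressing face. It yields up to 12 mm (1200 N/m) and is pushed in about 8 to 10 mm when the lever is on its stop with the full stack below.
- base_c (a point): Coir base disc, plain dark brown solid disc, diameter 64 mm, 16 mm thick, loose, already lying on the press plate within 2 mm of its middle; this point is its centre, half-way up.
- wafer_c (a point): Seed wafer, thin plain disc of pressed pulp, diameter 50 mm, 10 mm thick, rigid, about 20 g, lying flat on the bench; this point is its centre, half-way up.
- cover_c (a point): Coir cover disc, brown disc with a round hole through its middle, outer diameter 60 mm, hole 18 mm, 14 mm thick, rigid, about 35 g, lying flat on the bench; this point is its centre, half-way up (in the hole).
- wafer: The same seed wafer, point at the centre of its underside.
- cover_disc: The same cover disc, point at the centre of its underside.
- dish: Bystander: small clear round lidded dish, diameter 63 mm, 14 mm high; origin under its centre.
- seed_jar: Bystander: amber glass jar with black cap, diameter 60 mm, 85 mm high; origin under its centre.
- tamper: Bystander: turned wooden hand tamper standing on its foot, diameter 46 mm, 80 mm high; origin under its centre.
- pot: Bystander: small black plastic plant pot, diameter 68 mm at the rim, 58 mm high; origin under its centre.
- wash_bottle: Bystander: white plastic bottle, diameter 60 mm, 160 mm high; origin under its centre.
- spatula: Bystander: spatula 160 mm long, lying flat; origin under its middle.
- beaker: Bystander: small glass beaker, diameter 56 mm, 65 mm high; origin under its centre.
Things that resemble listed ones, but are neither listed nor needed, are in the scene too. What is shaped like the wafer but blue or red is not meant.

How it is judged:
By the outcome, as a careful person would: the job done as asked, in the order asked, and still so for the second after the job is handed in, while the arm keeps its last pose, push and grip.
It also fails if it takes over 67 s, if anything falls off the work surface, if the arm or the gripper's body presses on something with over 40 N, if the wrist force passes 120 N, or if a joint passes its speed limit or range.

## Working session

There is one attempt and no reset: what is moved stays moved. The work goes in short steps, Python scripts to look and compute and a shell command to move; the robot and the scene stay as the last step left them, time stands still between calls to the robot, and variables do not carry over. Pictures are saved under pics/ and viewed, and the job is handed in when it is done.

```bash
ls; mkdir -p pics
cat > h.py <<'E'
import numpy as np,cv2
from station import ctrl
from scipy.spatial.transform import Rotation as R
def save(n,f):
    im=ctrl.get_image(n); cv2.imwrite('pics/'+f,im[:,:,::-1]); return im
def cam(n):
    p=ctrl.camera_params(n); f=210/np.tan(np.radians(p['vertical_fov'])/2)
    K=np.array([[f,0,p['cx']],[0,f,p['cy']],[0,0,1]]); D=np.array(p['D'],float)
    if 'rvec' in p:
        Rm=cv2.Rodrigues(np.array(p['rvec'],float))[0]; t=np.array(p['tvec'],float)
        return K,D,Rm,t
    o=ctrl.get_obs(); T=np.array(p['T_tool_cam']); Rt=R.from_rotvec(o['tool_rot']).as_matrix()
    Rwc=Rt@T[:3,:3]; c=Rt@T[:3,3]+np.array(o['tool_pos'])
    return K,D,Rwc.T,-Rwc.T@c
def ray(n,u,v):
    K,D,Rm,t=cam(n)
    x=cv2.undistortPoints(np.array([[[u,v]]],float),K,D)[0,0]
    d=Rm.T@np.array([x[0],x[1],1]); c=-Rm.T@t
    return c,d/np.linalg.norm(d)
def onz(n,u,v,z):
    c,d=ray(n,u,v); return c+d*(z-c[2])/d[2]
def proj(n,P):
    K,D,Rm,t=cam(n); return cv2.projectPoints(np.array(P,float).reshape(-1,1,3),cv2.Rodrigues(Rm)[0],t,K,D)[0][:,0]
def tri(obs):
    A=np.zeros((3,3));b=np.zeros(3)
    for n,u,v in obs:
        c,d=ray(n,u,v);M=np.eye(3)-np.outer(d,d);A+=M;b+=M@c
    return np.linalg.solve(A,b)
E
python3 - <<'E'
from h import *
np.set_printoptions(precision=4,suppress=True)
print(ctrl.get_obs())
for n in ['scene','side','wrist']:
    save(n,n+'0.png'); K,D,Rm,t=cam(n); print(n,-Rm.T@t,Rm[2],K[0,0],D)
print(ctrl.camera_params('wrist'))
E
```

```text
pics
{'t': 0.0, 'q': array([-0.119 ,  0.0534,  1.6143,  0.    ,  1.476 , -0.119 ]), 'dq': array([-0.0003, -0.0003, -0.0013, -0.002 , -0.0018, -0.0001]), 'effort': array([  0.0003, -39.367 , -37.0176,  -0.0002,   0.0069,  -0.    ]), 'tool_pos': array([0.6244, 0.0001, 0.2301]), 'tool_rot': array([ 1.2084,  1.2109, -1.2106]), 'contact_force': array([-0.1746, -0.8323, -0.3094]), 'wrist_torque': array([0.0013, 0.0085, 0.0469]), 'opening': 0.08522824685178215}
scene [1.2952 0.0789 1.2002] [-0.5631 -0.0525 -0.8247] 397.83377496484235 [-0.1029  0.      0.      0.      0.    ]
side [ 0.3589 -0.891   0.9833] [ 0.1706  0.7418 -0.6486] 414.2173391517021 [-0.0788  0.      0.      0.      0.    ]
wrist [0.6248 0.0823 0.3736] [-0.002  -0.3211 -0.947 ] 292.9608420012912 [-0.0343  0.      0.      0.      0.    ]
{'vertical_fov': 71.26737291757445, 'cx': 276.3235728356619, 'cy': 212.32330081648453, 'D': array([-0.0343,  0.    ,  0.    ,  0.    ,  0.    ]), 'T_tool_cam': array([[ 0.0013, -0.3213,  0.947 , -0.1433],
       [ 1.    ,  0.0024, -0.0005,  0.    ],
       [-0.0021,  0.947 ,  0.3213, -0.0823],
       [ 0.    ,  0.    ,  0.    ,  1.    ]])}
```

View pics/scene0.png

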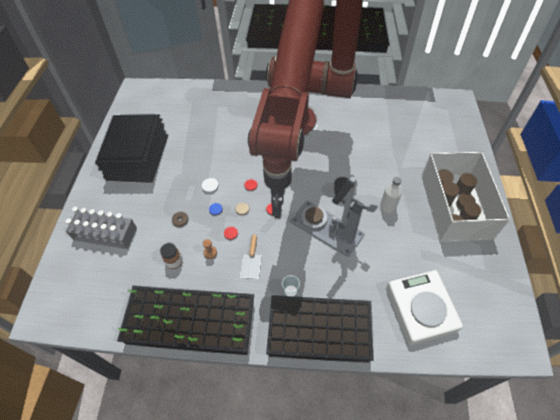

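View pics/side0.png

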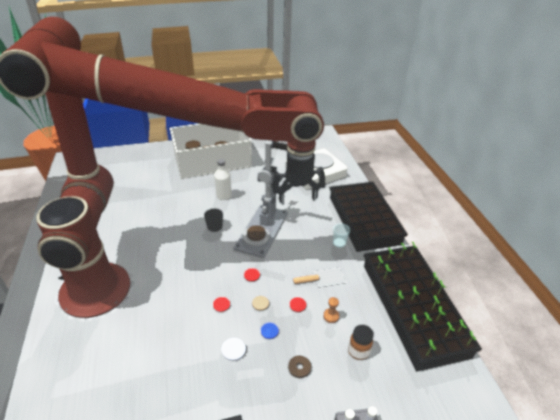

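View pics/wrist0.png

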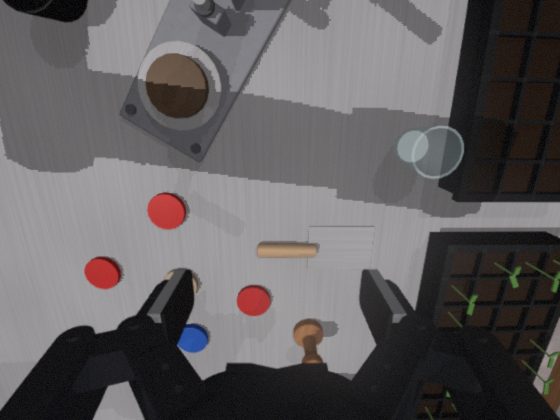

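Run:
```python
from h import *
np.set_printoptions(precision=3,suppress=True)
for th in ['press_plate','press_hinge','press_grip','catch_paddle','base_c','wafer_c','cover_c','press_pad']:
    for n in ['scene','side']:
        r=ctrl.tip_of(th,n)
        print(th,n,[(np.round(x['centre'],1),round(x['score'],2)) for x in r[:4]])
print(ctrl.get_obs()['t'])
```

```text
press_plate scene [(array([214.8, 310.8]), 0.78), (array([220.7, 177.7]), 0.17)]
press_plate side [(array([234.2, 258.5]), 0.74)]
press_hinge scene [(array([220.9, 180.1]), 0.75), (array([218.4, 343.5]), 0.69)]
press_hinge side [(array([202.9, 267.2]), 0.64), (array([146.9, 288.9]), 0.4)]
press_grip scene [(array([192.8, 338.4]), 0.66)]
press_grip side [(array([147.1, 285.5]), 0.49)]
catch_paddle scene [(array([208.3, 375.2]), 0.65)]
catch_paddle side [(array([159. , 268.3]), 0.46), (array([350.1, 355.6]), 0.3)]
base_c scene [(array([289.5, 289.7]), 0.56), (array([218.3, 313.1]), 0.54)]
base_c side [(array([235.2, 257.5]), 0.83)]
wafer_c scene [(array([181.3, 248.3]), 0.64), (array([213.3, 214.7]), 0.63), (array([207.2, 245.4]), 0.57), (array([234.4, 233.1]), 0.55)]
wafer_c side [(array([305.8, 259.7]), 0.79), (array([304.2, 220.6]), 0.79), (array([330.9, 268.8]), 0.74), (array([326.9, 268.3]), 0.6)]
cover_c scene [(array([219.1, 181.4]), 0.74)]
cover_c side [(array([367.9, 295.2]), 0.63)]
press_pad scene []
press_pad side [(array([176.8, 263.9]), 0.53)]
0.95
```

The scene view has the tan wafer at about (242,209), between red and blue look-alikes. The cover ring is at (180,219), and the press is at about (325,215) with its plate and base disc at (314,216). The wrist view also shows the base disc on the plate at (177,86).

Run:
```python
from h import *
np.set_printoptions(precision=4,suppress=True)
for n in ['scene','side','wrist']: save(n,n+'1.png')
def cent(th,n,z,near):
    for r in ctrl.silhouettes(th,n)[:6]:
        m=r['mask'].astype(np.uint8); ys,xs=np.nonzero(m)
        if len(xs)==0: continue
        c=(xs.mean(),ys.mean()); 
        if np.hypot(c[0]-near[0],c[1]-near[1])<25: print(th,n,np.round(c,1),len(xs),round(r['score'],2),onz(n,*c,z)[:2])
cent('wafer','scene',.005,(242,209));cent('wafer','side',.005,(260,303))
cent('cover_disc','scene',.007,(180,219));cent('cover_disc','side',.007,(300,367))
cent('base_c','scene',.038,(314,216));cent('base_c','side',.038,(257,232));cent('base_c','wrist',.038,(177,86))
for th in ['press_plate','press_hinge','press_grip','catch_paddle','base_c']:
    o=[]
    for n in ['scene','side']:
        for x in ctrl.tip_of(th,n):
            v,u=x['centre']
            if u>250 and v<260: o.append((n,u,v)); print(th,n,u,v,x['score']); break
    if len(o)==2: print(th,tri(o))
for x in ctrl.tip_of('base_c','wrist')[:2]: print('w base',x,onz('wrist',x['centre'][1],x['centre'][0],.038))
for x in ctrl.tip_of('press_plate','wrist')[:2]: print('w plate',x,onz('wrist',x['centre'][1],x['centre'][0],.03))
print(ctrl.get_obs()['t'])
import cv2
for n,b in [('scene',(160,140,420,300)),('side',(190,110,400,400))]:
    im=cv2.imread(f'pics/{n}1.png')[b[1]:b[3],b[0]:b[2]]
    s=min(800/im.shape[1],600/im.shape[0]); cv2.imwrite(f'pics/{n}1c.png',cv2.resize(im,None,fx=s,fy=s,interpolation=2)); print(s)
```

```text
wafer scene [241.9 208.8] 93 0.7 [ 0.4874 -0.1518]
wafer side [260.4 303.1] 201 0.74 [ 0.4836 -0.1547]
cover_disc scene [180.  218.7] 178 0.57 [ 0.5452 -0.3709]
cover_disc side [299.  366.1] 418 0.71 [ 0.5435 -0.373 ]
base_c scene [313.7 215.1] 251 0.67 [0.5216 0.1096]
base_c side [256.1 232.5] 256 0.82 [0.5185 0.1096]
base_c wrist [176.1  85.5] 3217 0.9 [0.5175 0.1109]
press_plate scene 311.6 214.0 0.96
press_plate side 258.4 233.0 0.63
press_plate [0.5233 0.101  0.0444]
press_hinge scene 343.6 220.6 0.72
press_hinge side 270.4 200.4 0.93
press_hinge [0.5818 0.2038 0.0963]
press_grip scene 342.2 195.7 0.53
catch_paddle scene 374.3 207.4 0.48
catch_paddle side 268.7 162.1 0.54
catch_paddle [0.5932 0.2874 0.1972]
base_c scene 312.8 216.1 0.72
base_c side 259.7 235.1 0.48
base_c [0.5265 0.1044 0.033 ]
w base {'centre': [89.4, 178.7], 'score': 0.65} [0.5199 0.107  0.038 ]
2.05
3.076923076923077
2.0689655172413794
```

View pics/scene1c.png

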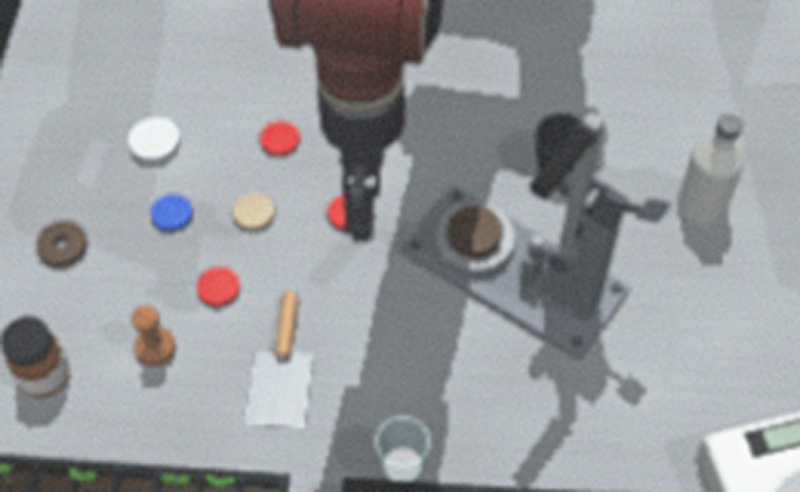

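View pics/side1c.png

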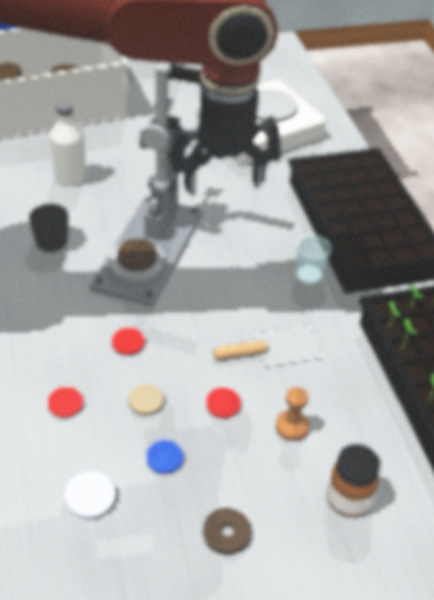

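Run:
```python
from h import *
np.set_printoptions(precision=4,suppress=True)
o=ctrl.get_obs(); print(R.from_rotvec(o['tool_rot']).as_matrix())
im=cv2.imread('pics/wrist1.png'); hsv=cv2.cvtColor(im,cv2.COLOR_BGR2HSV)
def blobs(n,f,z,rng):
    hsv=cv2.cvtColor(cv2.imread(f),cv2.COLOR_BGR2HSV)
    for nm,a,b in rng:
        m=cv2.inRange(hsv,a,b); k,l,s,c=cv2.connectedComponentsWithStats(m)
        for i in range(1,k):
            if s[i,4]>40: print(n,nm,c[i],s[i,4],onz(n,*c[i],z)[:2])
rng=[('red',(0,150,80),(8,255,255)),('red2',(172,150,80),(180,255,255)),('blue',(105,150,80),(130,255,255)),('tan',(10,50,150),(25,160,255))]
blobs('wrist','pics/wrist1.png',.01,rng); blobs('scene','pics/scene1.png',.01,rng); blobs('side','pics/side1.png',.01,rng)
for h in (.23,.15,.1): 
  P=o['tool_pos'].copy();P[2]-=h; print(h,proj('wrist',P))
# consistency of press model
b=np.array([.519,.110,0]); h=np.array([.582,.204,0]); x=(h-b)/np.linalg.norm(h-b); y=np.array([-x[1],x[0],0])
hin=b+.115*x
g=hin-.055*y+[0,0,.317]; pd=hin+(.031+.044)*x+.024*y+[0,0,.212]
print('x',x,'grip',g,'paddle',pd)
for n in ['scene','side']: print(n,proj(n,[hin+[0,0,.097],g,pd,hin+.046*x+[0,0,.205]]))
```

```text
[[ 0.  1.  0.]
 [ 0.  0. -1.]
 [-1.  0. -0.]]
wrist red [165.8807 210.1867] 1023 [ 0.4793 -0.0388]
wrist red [101.8568 272.2178] 831 [ 0.3747 -0.1328]
wrist red [252.4093 300.09  ] 733 [ 0.59   -0.1776]
wrist blue [192.0261 338.3983] 575 [ 0.4941 -0.249 ]
wrist tan [285.1413 251.4046] 566 [ 0.6371 -0.0982]
wrist tan [301.872 332.061] 164 [ 0.6645 -0.2355]
scene red [250.4471 184.4   ] 85 [ 0.3771 -0.1331]
scene red [230.3196 232.5258] 97 [ 0.5933 -0.1785]
scene blue [544.9446 139.6688] 2059 [0.054  1.1013]
scene blue [556.0882 193.0441] 68 [0.3448 1.0545]
scene blue [215.2258 208.5269] 93 [ 0.4953 -0.2489]
scene tan [32.6313 71.0615] 179 [-0.3169 -1.3801]
scene tan [553.9474  74.6746] 209 [-0.4244  1.3141]
scene tan [517.9698 137.9698] 199 [0.0552 0.9772]
scene tan [542.2957 227.5971] 345 [0.5088 0.9468]
scene tan [513.696 186.924] 500 [0.3264 0.8839]
scene tan [ 28.5094 213.1887] 106 [ 0.5598 -0.9726]
scene tan [241.7143 208.5102] 98 [ 0.4895 -0.1518]
scene tan [ 51.7027 225.0405] 74 [ 0.6054 -0.8529]
scene tan [252.6634 244.4059] 101 [ 0.6357 -0.0948]
scene tan [206.2955 242.3864] 
[... 572 characters left out ...]
403]
side tan [141.4747  60.6636] 217 [0.072  1.9049]
side tan [157.1023 129.617 ] 342 [0.184  0.9401]
side tan [ 40.1709 138.5709] 515 [-0.3632  0.9732]
side tan [305.4832 278.698 ] 149 [ 0.6354 -0.0951]
side tan [260.2169 302.8916] 166 [ 0.4826 -0.1576]
side tan [333.0233 301.6163] 86 [ 0.6915 -0.1961]
side tan [330.2838 315.973 ] 148 [ 0.6682 -0.2429]
0.23 [[276.515  179.9648]]
0.15 [[276.4668 196.6474]]
0.1 [[276.4221 212.0815]]
x [0.5567 0.8307 0.    ] grip [0.6287 0.1749 0.317 ] paddle [0.6048 0.2812 0.212 ]
scene [[343.145  222.2216]
 [340.7269 192.8149]
 [372.3798 209.0301]
 [359.6864 210.7668]]
side [[269.3915 198.8063]
 [286.1661 146.9023]
 [271.3638 158.114 ]
 [274.7065 165.7291]]
```

```bash
python3 -m handwheel '[[0.07,[0.018,-0.023,0.0255],[0,0,0]],[0.07,[0.018,-0.023,0.0255],[0,0,0]],[0.07,[0.018,-0.023,0.0255],[0,0,0]],[0.07,[0.018,-0.023,0.0255],[0,0,0]],[0.07,[0.018,-0.023,0.0255],[0,0,0]],[0.07,[0.018,-0.023,0.0255],[0,0,0]]]' 40
python3 -m handwheel '[[0.07,[0,0,0],[-7,0,0]],[0.07,[0,0,0],[-7,0,0]],[0.07,[0,0,0],[-7,0,0]],[0.07,[0,0,0],[-7,0,0]],[0.07,[0,0,0],[-7,0,0]],[0.07,[0,0,0],[-7,0,0]],[0.07,[0,0,0],[-7,0,0]],[0.07,[0,0,0],[-7,0,0]],[0.07,[0,0,0],[0,0,0]]]'
cat >> h.py <<'E'
def state():
    o=ctrl.get_obs(); M=R.from_rotvec(o['tool_rot']).as_matrix()
    print('t',round(o['t'],2),'pos',np.round(o['tool_pos'],4),'yaw(tool y)',round(np.degrees(np.arctan2(M[1,1],M[0,1])),2),'tilt x,y',np.round(M[:2,0],4),'F',np.round(o['contact_force'],1),'open',round(o['opening'],4),'q',np.round(o['q'],2))
    return o,M
def go(P):
    o,M=state(); d=np.array(P)-o['tool_pos']; print('tool shift',np.round(M.T@d,4))
E
python3 - <<'E'
from h import *
np.set_printoptions(precision=4,suppress=True)
state(); im=save('wrist','w2.png')
for r in ctrl.silhouettes('wafer','wrist')[:5]:
    ys,xs=np.nonzero(r['mask']); c=(xs.mean(),ys.mean()); print(c,len(xs),r['score'],r['box'],onz('wrist',*c,.006))
E
```

```text
t: 2.55
tool_pos: [0.4859, -0.1539, 0.1227]
tool_rot: [1.209, 1.209, -1.209]
contact_force: [0.7, 0.5, -0.5]
opening: 0.0696
t: 3.3
tool_pos: [0.487, -0.153, 0.1234]
tool_rot: [0.463, 1.52, -0.463]
contact_force: [-0.7, 0.4, 1.3]
opening: 0.0698
t 3.3 pos [ 0.487  -0.153   0.1234] yaw(tool y) 56.11 tilt x,y [ 0.0002 -0.0001] F [-0.7  0.4  1.3] open 0.0698 q [-0.45 -0.13  1.98 -0.    1.3  -1.43]
(np.float64(310.4664289958408), np.float64(297.04218657159834)) 1683 0.89 [311.6, 295.9, 49.1, 40.1] [ 0.589  -0.1793  0.006 ]
(np.float64(197.7120786516854), np.float64(256.5133426966292)) 1424 0.87 [198.1, 261.4, 50.6, 40.0] [ 0.4862 -0.2472  0.006 ]
(np.float64(380.0767025089606), np.float64(127.28602150537634)) 2790 0.85 [381.0, 128.7, 60.3, 66.4] [ 0.4775 -0.0392  0.006 ]
(np.float64(275.56393298059965), np.float64(203.33465608465607)) 2268 0.8 [275.0, 205.5, 53.7, 58.0] [ 0.4839 -0.1521  0.006 ]
(np.float64(217.45967213114753), np.float64(83.14655737704918)) 3050 0.71 [218.5, 83.5, 61.2, 63.5] [ 0.3714 -0.1338  0.006 ]
```

View pics/w2.png

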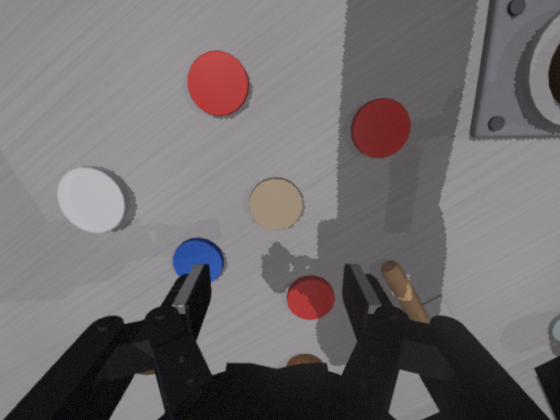

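The wafer is centred between the fingers at (275,204), with the blue and red look-alikes clear of it.

Run:
```python
from h import *
go([.4842,-.1522,.002])
```

```text
t 3.4 pos [ 0.487  -0.153   0.1234] yaw(tool y) 55.82 tilt x,y [ 0.0002 -0.0001] F [ 0.8 -0.1 -0.3] open 0.0699 q [-0.45 -0.13  1.98  0.    1.3  -1.42]
tool shift [ 0.1214 -0.0009 -0.0028]
```

```bash
python3 -m handwheel '[[0.07,[0.035,-0.001,-0.003],[0,0,0]],[0.07,[0.035,0,0],[0,0,0]],[0.07,[0.035,0,0],[0,0,0]],[0.07,[0.014,0,0],[0,0,0]],[0.07,[0.0,0,0],[0,0,0]]]' 40
python3 - <<'E'
from h import *
state(); save('wrist','w3.png')
E
```

```text
t: 3.82
tool_pos: [0.4802, -0.1504, -0.0003]
tool_rot: [0.468, 1.529, -0.466]
contact_force: [-0.7, 0.2, -0.8]
opening: 0.0696
t 3.82 pos [ 4.802e-01 -1.504e-01 -3.000e-04] yaw(tool y) 55.86 tilt x,y [-0.0083  0.004 ] F [-0.7  0.2 -0.8] open 0.0696 q [-0.45  0.04  2.05 -0.    1.06 -1.43]
```

View pics/w3.png

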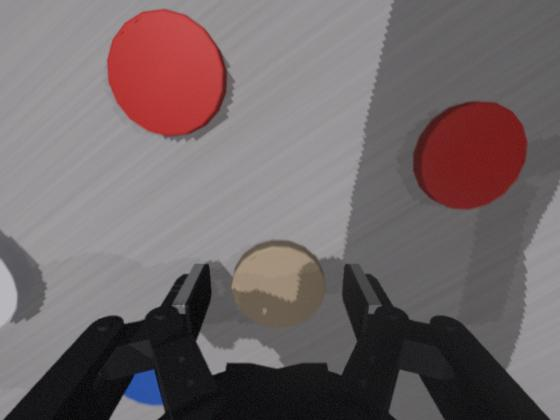

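The wafer at (278,284) sits between the open pads. I'll let the arm settle before closing.

```bash
python3 -m handwheel '[[0.07,[0,0,0],[0,0,0]],[0.07,[0.0,0,0],[0,0,0]]]' 40
python3 - <<'E'
from h import *
state(); save('wrist','w3.png'); im=cv2.imread('pics/w3.png')
hsv=cv2.cvtColor(im,cv2.COLOR_BGR2HSV); m=cv2.inRange(hsv,(10,50,80),(25,180,255))
m=cv2.morphologyEx(m,cv2.MORPH_OPEN,np.ones((5,5)))
k,l,s,c=cv2.connectedComponentsWithStats(m)
i=1+s[1:,4].argmax(); cc=s[i]; print(cc,c[i]); u=cc[0]+cc[2]/2; v=cc[1]+cc[3]/2
print(onz('wrist',u,v,.008))
E
```

```text
t: 4.03
tool_pos: [0.4856, -0.1529, 0.0064]
tool_rot: [0.465, 1.516, -0.466]
contact_force: [0.6, 0.8, 1.1]
opening: 0.0702
t 4.03 pos [ 0.4856 -0.1529  0.0064] yaw(tool y) 55.96 tilt x,y [ 0.0034 -0.0017] F [0.6 0.8 1.1] open 0.0702 q [-0.45  0.03  2.04  0.    1.06 -1.43]
[ 231  225   90   84 5959] [275.99077026 266.71068971]
[ 0.4830513  -0.15166994  0.008     ]
```

```bash
python3 -m handwheel '[[0.07,[0.0025,0,-0.002],[0,0,0]],[0.07,[0.0015,0,0],[0,0,0]],[0.07,[0,0,0],[0,0,0]],[0.07,[0,0,0],[0,0,0]]]' 40
python3 - <<'E'
from h import *
state(); save('wrist','w3.png'); im=cv2.imread('pics/w3.png')
hsv=cv2.cvtColor(im,cv2.COLOR_BGR2HSV); m=cv2.inRange(hsv,(10,50,80),(25,180,255))
m=cv2.morphologyEx(m,cv2.MORPH_OPEN,np.ones((5,5)))
k,l,s,c=cv2.connectedComponentsWithStats(m)
i=1+s[1:,4].argmax(); cc=s[i]; print(cc,c[i]); u=cc[0]+cc[2]/2; v=cc[1]+cc[3]/2
P=onz('wrist',u,v,.008); o,M=state(); print(P,M.T@(P-o['tool_pos']))
E
```

```text
t: 4.42
tool_pos: [0.4823, -0.151, 0.0005]
tool_rot: [0.465, 1.52, -0.465]
contact_force: [-0.1, -0.1, 0.4]
opening: 0.0702
t 4.42 pos [ 0.4823 -0.151   0.0005] yaw(tool y) 55.99 tilt x,y [ 0.0002 -0.0001] F [-0.1 -0.1  0.4] open 0.0702 q [-0.45  0.04  2.05 -0.    1.05 -1.43]
[ 231  236   92   86 6257] [276.51398434 278.57615471]
t 4.47 pos [ 0.4823 -0.151   0.0005] yaw(tool y) 56.0 tilt x,y [ 0.0003 -0.0001] F [ 1.  -0.5  0.5] open 0.0701 q [-0.45  0.04  2.05  0.    1.05 -1.43]
[ 0.48305079 -0.15136659  0.008     ] [-0.00754952  0.0001241   0.00078918]
```

Settled and centred, so I'll close on it and lift.

```bash
python3 -m handwheel '[[0.045,[0,0,0],[0,0,0]],[0.045,[0,0,0],[0,0,0]],[0.045,[0,0,0],[0,0,0]],[0.045,[0,0,0],[0,0,0]],[0.045,[0,0,0],[0,0,0]]]' 30
python3 -m handwheel '[[0.045,[-0.03,0,0],[0,0,0]],[0.045,[-0.035,0,0],[0,0,0]],[0.045,[-0.035,0,0],[0,0,0]],[0.045,[-0.01,0,0],[0,0,0]],[0.045,[0,0,0],[0,0,0]],[0.045,[0,0,0],[0,0,0]]]'
python3 - <<'E'
from h import *
state(); save('wrist','w4.png')
E
```

```text
t: 4.88
tool_pos: [0.4826, -0.1512, 0.0007]
tool_rot: [0.465, 1.52, -0.465]
contact_force: [-1.0, 0.0, 3.4]
opening: 0.0482
t: 5.38
tool_pos: [0.4822, -0.151, 0.1101]
tool_rot: [0.465, 1.52, -0.465]
contact_force: [0.7, -0.1, 0.3]
opening: 0.0484
t 5.38 pos [ 0.4822 -0.151   0.1101] yaw(tool y) 56.0 tilt x,y [ 0.0004 -0.0002] F [ 0.7 -0.1  0.3] open 0.0484 q [-0.45 -0.13  2.   -0.    1.27 -1.43]
```

View pics/w4.png

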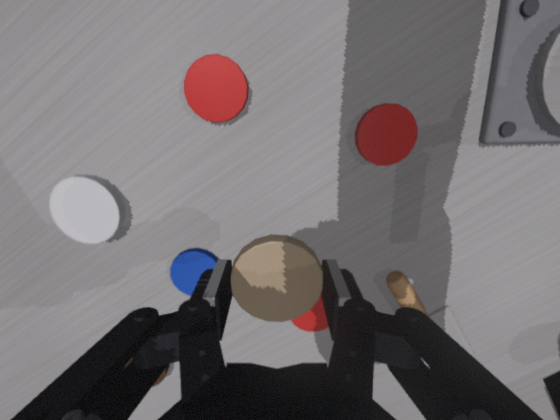

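The wafer is held square between the pads at (277,278). Next I'll move beside the press to look at the base disc.

```bash
python3 -m handwheel '[[0.045,[-0.003,0.034,-0.008],[0,0,0]],[0.045,[-0.003,0.034,-0.008],[0,0,0]],[0.045,[-0.003,0.034,-0.008],[0,0,0]],[0.045,[-0.003,0.034,-0.008],[0,0,0]],[0.045,[-0.003,0.034,-0.008],[0,0,0]],[0.045,[-0.003,0.034,-0.008],[0,0,0]],[0.045,[-0.003,0.034,-0.008],[0,0,0]],[0.045,[0,0,0],[0,0,0]],[0.045,[0,0,0],[0,0,0]],[0.045,[0,0,0],[0,0,0]]]'
python3 - <<'E'
from h import *
state(); save('wrist','w5.png')
for th,z in (('base_c',.038),('press_plate',.03)):
  for x in ctrl.tip_of(th,'wrist')[:2]: print(th,x,onz('wrist',x['centre'][1],x['centre'][0],z))
E
```

```text
t: 6.27
tool_pos: [0.5674, 0.0774, 0.1286]
tool_rot: [0.463, 1.525, -0.466]
contact_force: [-0.1, 0.5, 0.3]
opening: 0.0482
t 6.27 pos [0.5674 0.0774 0.1286] yaw(tool y) 56.03 tilt x,y [-0.0046 -0.0005] F [-0.1  0.5  0.3] open 0.0482 q [ 0.01  0.02  1.83 -0.    1.3  -0.97]
base_c {'centre': [149.1, 277.1], 'score': 0.78} [0.52137109 0.10793191 0.038     ]
```

View pics/w5.png

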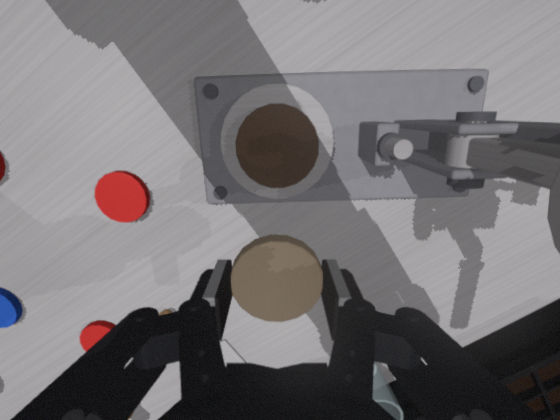

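The base disc is at (277,146) on the plate, and the lever and hinge are to the right of it. The held wafer is at (277,278). I'll measure the centres and the press yaw from this picture.

```bash
cat >> h.py <<'E'
def fitcircle(n,pts,z):
    Q=np.array([onz(n,u,v,z)[:2] for u,v in pts]); A=np.c_[2*Q,np.ones(len(Q))]
    s=np.linalg.lstsq(A,(Q**2).sum(1),rcond=None)[0]; r=np.sqrt(s[2]+s[0]**2+s[1]**2)
    e=np.linalg.norm(Q-s[:2],axis=1)-r
    return s[:2],r,e.std()
E
python3 - <<'E'
from h import *
np.set_printoptions(precision=4,suppress=True)
o,M=state(); im=save('wrist','w6.png'); g=cv2.cvtColor(im,cv2.COLOR_RGB2GRAY).astype(float)
hsv=cv2.cvtColor(im,cv2.COLOR_RGB2HSV)
r=[x for x in ctrl.silhouettes('base_c','wrist') if abs(x['box'][1]-146)<25][0]
m=r['mask'].astype(np.uint8); cs=max(cv2.findContours(m,0,1)[0],key=len)[:,0]
print('base', fitcircle('wrist',cs,.044), r['box'])
# colour based
S=hsv[:,:,1]; m2=((S>70)&(np.hypot(np.arange(560)[None]-277,np.arange(420)[:,None]-146)<60)).astype(np.uint8)
cs=max(cv2.findContours(m2,0,1)[0],key=len)[:,0]; print('base colour top',fitcircle('wrist',cs,.046),cv2.boundingRect(cs))
# upper/lower-surface: use far half at top
r=[x for x in ctrl.silhouettes('wafer','wrist') if abs(x['box'][1]-278)<20 and abs(x['box'][0]-277)<20]
if r:
    cs=max(cv2.findContours(r[0]['mask'].astype(np.uint8),0,1)[0],key=len)[:,0]
    z=o['tool_pos'][2]+.0095; c,rr,e=fitcircle('wrist',cs,z); print('wafer',c,rr,e,(M.T@(np.r_[c,z]-o['tool_pos'])),r[0]['box'])
# slab edges: pixels picked
for p in [((197,78),(487,69)),((206,203),(380,198))]:
    a,b=[onz('wrist',*q,.012) for q in p]; d=b-a; print(np.degrees(np.arctan2(d[1],d[0])),a,np.linalg.norm(d))
print(cv2.HoughCircles(g.astype(np.uint8),cv2.HOUGH_GRADIENT,1,50,param1=80,param2=20,minRadius=48,maxRadius=65))
E
```

```text
t 6.42 pos [0.568  0.0765 0.13  ] yaw(tool y) 55.91 tilt x,y [-0.0022 -0.0002] F [ 0.  -0.4  0.2] open 0.048 q [ 0.    0.02  1.83 -0.    1.3  -0.97]
base (array([0.5194, 0.1101]), np.float64(0.03182600895231601), np.float64(0.00030542169872111537)) [278.1, 143.5, 79.8, 86.6]
base colour top (array([0.5182, 0.1066]), np.float64(0.028272873586564707), np.float64(0.0023564108627925186)) (237, 103, 76, 82)
wafer [0.5694 0.0759] 0.025399160970933733 0.0007203178523014065 [-0.0095  0.0003  0.0015] [276.1, 279.6, 91.5, 89.3]
58.08028318839549 [0.4399 0.084  0.012 ] 0.24052879129164495
57.777456275131435 [0.5291 0.0234 0.012 ] 0.16275752236611135
[[[277.5 139.5  57.2]
  [274.5 289.5  55.2]]]
```

```bash
python3 -m handwheel '[[0.045,[0,0,-0.02],[0,0,0]],[0.045,[0,0,-0.03],[0,0,0]],[0.045,[0.01,0,-0.01],[0,0,0]],[0.045,[0.025,0,0],[0,0,0]],[0.045,[0.02,0,0],[0,0,0]],[0.045,[0.01,0,0],[0,0,0]],[0.045,[0,0,0],[0,0,0]],[0.045,[0,0,0],[0,0,0]],[0.045,[0,0,0],[0,0,0]]]'
python3 - <<'E'
from h import *
save('wrist','w7.png');go([.5184,.1105,.048])
E
```

```text
t: 7.32
tool_pos: [0.5203, 0.111, 0.0675]
tool_rot: [0.466, 1.518, -0.465]
contact_force: [0.4, -0.2, 0.1]
opening: 0.0483
t 7.37 pos [0.5205 0.111  0.0679] yaw(tool y) 55.98 tilt x,y [0.0027 0.0002] F [0.7 1.1 0.3] open 0.0481 q [ 0.07 -0.01  1.96 -0.    1.18 -0.91]
tool shift [ 0.0199 -0.0017 -0.0015]
```

View pics/w7.png

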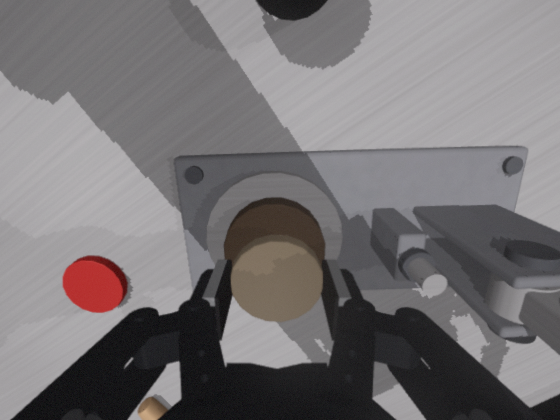

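The wafer is over the base, with the base disc's far rim visible behind it around (275,215). I'll keep descending.

```bash
python3 -m handwheel '[[0.045,[0.008,-0.001,-0.001],[0,0,0]],[0.045,[0.006,0,0],[0,0,0]],[0.045,[0,0,0],[0,0,0]],[0.045,[0,0,0],[0,0,0]],[0.045,[0,0,0],[0,0,0]],[0.045,[0,0,0],[0,0,0]]]'
python3 - <<'E'
from h import *
go([.5184,.1105,.048])
E
```

```text
t: 7.87
tool_pos: [0.518, 0.1109, 0.0525]
tool_rot: [0.465, 1.52, -0.465]
contact_force: [0.2, -0.5, 0.8]
opening: 0.0478
t 7.87 pos [0.518  0.1109 0.0525] yaw(tool y) 56.0 tilt x,y [0.0003 0.    ] F [ 0.2 -0.5  0.8] open 0.0478 q [ 0.07  0.01  1.97 -0.    1.16 -0.91]
tool shift [ 0.0045 -0.0001  0.0006]
```

```bash
python3 -m handwheel '[[0.045,[0.003,0,0.0005],[0,0,0]],[0.045,[0.0015,0,0],[0,0,0]],[0.045,[0.001,0,0],[0,0,0]],[0.045,[0,0,0],[0,0,0]],[0.045,[0,0,0],[0,0,0]]]'
python3 - <<'E'
from h import *
go([.5184,.1105,.048])
E
```

```text
t: 8.28
tool_pos: [0.5183, 0.1106, 0.0468]
tool_rot: [0.465, 1.52, -0.465]
contact_force: [0.2, 0.6, 0.2]
opening: 0.0481
t 8.28 pos [0.5183 0.1106 0.0468] yaw(tool y) 56.0 tilt x,y [0.0001 0.    ] F [0.2 0.6 0.2] open 0.0481 q [ 0.07  0.02  1.98  0.    1.15 -0.91]
tool shift [-0.0012 -0.      0.0002]
```

```bash
python3 -m handwheel '[[0.045,[0.0005,0,0],[0,0,0]],[0.052,[0,0,0],[0,0,0]],[0.06,[0,0,0],[0,0,0]],[0.07,[0,0,0],[0,0,0]],[0.07,[0,0,0],[0,0,0]],[0.07,[-0.015,0,0],[0,0,0]],[0.07,[-0.03,0,0],[0,0,0]],[0.07,[-0.03,0,0],[0,0,0]],[0.07,[0,0,0.02],[0,0,0]],[0.07,[0,0,0.025],[0,0,0]]]'
python3 -m handwheel '[[0.07,[0,0,0.015],[0,0,0]],[0.07,[0,0,0],[0,0,0]],[0.07,[0,0,0],[0,0,0]],[0.07,[0,0,0],[0,0,0]]]'
cat > chk.py <<'E'
from h import *
import sys
np.set_printoptions(precision=4,suppress=True)
o,M=state(); save('wrist',sys.argv[1])
for th,z in (('wafer',.056),('base_c',.046),('cover_disc',.07)):
    for r in ctrl.silhouettes(th,'wrist')[:4]:
        cs=max(cv2.findContours(r['mask'].astype(np.uint8),0,1)[0],key=len)[:,0]
        if len(cs)>20: print(th,round(r['score'],2),r['box'],fitcircle('wrist',cs,z))
E
python3 chk.py w8.png
```

```text
t: 9.12
tool_pos: [0.5571, 0.086, 0.1244]
tool_rot: [0.465, 1.516, -0.461]
contact_force: [0.2, -0.6, -0.1]
opening: 0.0699
t: 9.45
tool_pos: [0.5672, 0.0773, 0.1208]
tool_rot: [0.465, 1.522, -0.465]
contact_force: [0.2, 0.5, 0.6]
opening: 0.0701
t 9.45 pos [0.5672 0.0773 0.1208] yaw(tool y) 56.0 tilt x,y [-0.0014  0.0003] F [0.2 0.5 0.6] open 0.0701 q [ 0.01  0.02  1.83  0.    1.29 -0.97]
wafer 0.72 [277.1, 151.4, 72.5, 74.4] (array([0.52  , 0.1095]), np.float64(0.02470054041882697), np.float64(0.00032455817829899446))
wafer 0.72 [9.4, 314.4, 17.2, 37.3] (array([ 0.4998, -0.1706]), np.float64(0.01486749627684653), np.float64(0.005348338986179281))
wafer 0.63 [117.6, 199.4, 57.1, 55.7] (array([ 0.482 , -0.0085]), np.float64(0.02116973414853799), np.float64(0.0007855131299238235))
base_c 0.67 [277.9, 147.2, 88.6, 86.3] (array([0.5185, 0.1102]), np.float64(0.03158251695149659), np.float64(0.000323269082225332))
```

View pics/w8.png

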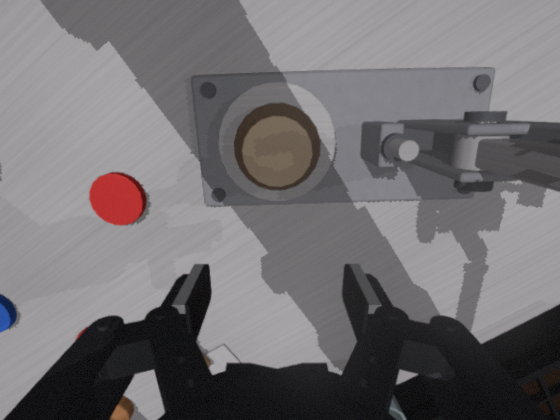

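The wafer sits centred on the base disc at (277,147), with an even dark rim showing all round. Next is the cover.

```bash
python3 -m handwheel '[[0.078,[0,-0.020,0.012],[0,0,0]],[0.078,[0,-0.033,0.020],[0,0,0]],[0.078,[0,-0.033,0.020],[0,0,0]],[0.078,[0,-0.033,0.020],[0,0,0]],[0.078,[0,-0.033,0.020],[0,0,0]],[0.078,[0,-0.033,0.020],[0,0,0]],[0.078,[0,-0.033,0.020],[0,0,0]],[0.078,[0,-0.033,0.020],[0,0,0]],[0.078,[0,-0.033,0.020],[0,0,0]],[0.078,[0,-0.033,0.020],[0,0,0]]]'
python3 -m handwheel '[[0.078,[0,-0.033,0.020],[0,0,0]],[0.078,[0,-0.033,0.020],[0,0,0]],[0.078,[0,0,0],[0,0,0]],[0.078,[0,0,0],[0,0,0]],[0.078,[0,0,0],[0,0,0]]]'
python3 - <<'E'
from h import *
np.set_printoptions(precision=4,suppress=True)
o,M=state(); save('wrist','w9.png')
for th,z in (('cover_disc',.013),('tamper',.0),('seed_jar',.0)):
    for r in ctrl.silhouettes(th,'wrist')[:2]:
        cs=max(cv2.findContours(r['mask'].astype(np.uint8),0,1)[0],key=len)[:,0]
        print(th,round(r['score'],2),r['box'],fitcircle('wrist',cs,z))
E
```

```text
t: 10.48
tool_pos: [0.5494, -0.2945, 0.1214]
tool_rot: [0.465, 1.52, -0.464]
contact_force: [1.0, -0.6, -0.7]
opening: 0.078
t: 10.9
tool_pos: [0.546, -0.3694, 0.121]
tool_rot: [0.466, 1.521, -0.464]
contact_force: [0.1, -0.2, 0.1]
opening: 0.0776
t 10.9 pos [ 0.546  -0.3694  0.121 ] yaw(tool y) 56.0 tilt x,y [-0.0005  0.001 ] F [ 0.1 -0.2  0.1] open 0.0776 q [-0.71  0.22  1.62  0.    1.3  -1.69]
cover_disc 0.97 [275.1, 208.2, 63.0, 67.7] (array([ 0.5443, -0.3712]), np.float64(0.02982871336530902), np.float64(0.0006188119405454902))
tamper 0.86 [486.9, 254.2, 98.9, 74.4] (array([ 0.709 , -0.2206]), np.float64(0.043381119731103424), np.float64(0.01722784319879941))
seed_jar 0.57 [387.9, 359.1, 91.1, 100.5] (array([ 0.7201, -0.3831]), np.float64(0.02323265798322223), np.float64(0.008888735124758995))
```

View pics/w9.png

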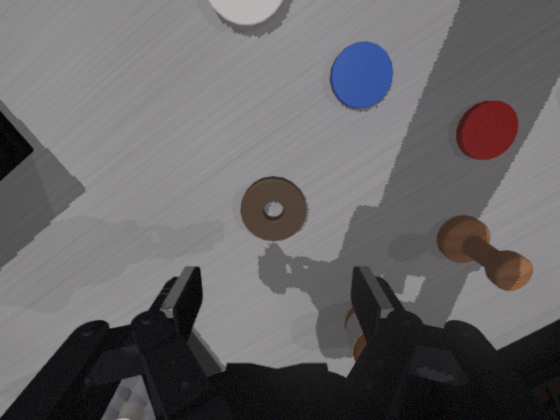

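Run:
```python
from h import *
for th,z in (('seed_jar',0),('tamper',0)):
    for n in('scene','side'):
        for x in ctrl.tip_of(th,n)[:1]: print(th,n,x,onz(n,x['centre'][1],x['centre'][0],z))
go([.5443,-.3712,.002])
```

```text
seed_jar scene {'centre': [258.6, 174.1], 'score': 0.95} [ 0.70293946 -0.35901766  0.        ]
seed_jar side {'centre': [353.8, 357.5], 'score': 0.68} [ 7.05532465e-01 -3.67568482e-01 -1.11022302e-16]
tamper scene {'centre': [211.9, 238.6], 'score': 0.74} [ 0.49836354 -0.16316433  0.        ]
tamper side {'centre': [318.1, 331.5], 'score': 0.78} [ 0.67256515 -0.24393171  0.        ]
t 11.3 pos [ 0.5463 -0.3695  0.1214] yaw(tool y) 56.06 tilt x,y [ 0. -0.] F [ 0.9 -0.9  0.9] open 0.0779 q [-0.71  0.22  1.62 -0.    1.3  -1.69]
tool shift [ 0.1194 -0.0026 -0.0007]
```

Jar and tamper are both about 160 mm away, so there's room to descend.

```bash
python3 -m handwheel '[[0.078,[0.030,-0.0025,-0.0005],[0,0,0]],[0.078,[0.035,0,0],[0,0,0]],[0.078,[0.030,0,0],[0,0,0]],[0.078,[0.015,0,0],[0,0,0]],[0.078,[0.005,0,0],[0,0,0]],[0.078,[0,0,0],[0,0,0]],[0.078,[0.0,0,0],[0,0,0]],[0.078,[0.0,0,0],[0,0,0]],[0.078,[0.0,0,0],[0,0,0]]]' 40
python3 - <<'E'
from h import *
np.set_printoptions(precision=4,suppress=True)
o,M=state(); save('wrist','w10.png')
for r in ctrl.silhouettes('cover_disc','wrist')[:2]:
        cs=max(cv2.findContours(r['mask'].astype(np.uint8),0,1)[0],key=len)[:,0]
        c,rr,e=fitcircle('wrist',cs,.013);print(r['box'],c,rr,e,M.T@(np.r_[c,.013]-o['tool_pos']))
E
```

```text
t: 12.05
tool_pos: [0.5458, -0.3732, 0.0089]
tool_rot: [0.463, 1.516, -0.466]
contact_force: [0.5, -0.3, 0.2]
opening: 0.0782
t 12.05 pos [ 0.5458 -0.3732  0.0089] yaw(tool y) 56.0 tilt x,y [ 0.0032 -0.0028] F [ 0.5 -0.3  0.2] open 0.0782 q [-0.71  0.35  1.67 -0.    1.12 -1.69]
[276.9, 268.2, 108.0, 103.4] [ 0.5427 -0.3712] 0.030235955530520383 0.0008306861041062302 [-0.0041 -0.0001 -0.0037]
```

```bash
python3 -m handwheel '[[0.078,[0.003,0,-0.001],[0,0,0]],[0.078,[0.002,0,0],[0,0,0]],[0.078,[0,0,0],[0,0,0]],[0.078,[0,0,0],[0,0,0]],[0.078,[0,0,0],[0,0,0]]]' 40
python3 - <<'E'
from h import *
np.set_printoptions(precision=4,suppress=True)
o,M=state(); save('wrist','w10.png')
for r in ctrl.silhouettes('cover_disc','wrist')[:2]:
        cs=max(cv2.findContours(r['mask'].astype(np.uint8),0,1)[0],key=len)[:,0]
        c,rr,e=fitcircle('wrist',cs,.013);print(r['box'],c,rr,e,M.T@(np.r_[c,.013]-o['tool_pos']))
E
```

```text
t: 12.57
tool_pos: [0.5434, -0.3713, 0.0011]
tool_rot: [0.465, 1.521, -0.465]
contact_force: [-0.2, -0.0, 0.7]
opening: 0.0777
t 12.57 pos [ 0.5434 -0.3713  0.0011] yaw(tool y) 56.0 tilt x,y [-0.0003  0.0002] F [-0.2 -0.   0.7] open 0.0777 q [-0.71  0.36  1.67 -0.    1.11 -1.69]
[277.3, 278.4, 114.8, 108.4] [ 0.5437 -0.3718] 0.030471750827899748 0.000923918004255034 [-0.0119 -0.0002  0.0005]
[549.2, 323.8, 21.6, 58.8] [ 0.6564 -0.2543] 0.014308309318773305 0.005421079554677641 [-0.0119  0.1603  0.0283]
```

View pics/w10.png

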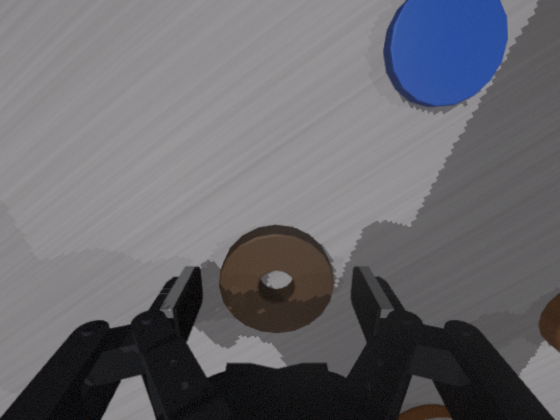

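The cover is centred between the pads at (277,280). I'll grip it, lift, and go back to the viewing spot beside the press.

```bash
python3 -m handwheel '[[0.055,[0,0,0],[0,0,0]],[0.055,[0,0,0],[0,0,0]],[0.055,[0,0,0],[0,0,0]],[0.055,[0,0,0],[0,0,0]],[0.055,[0,0,0],[0,0,0]],[0.055,[-0.020,0,0],[0,0,0]],[0.055,[-0.035,0,0],[0,0,0]],[0.055,[-0.035,0,0],[0,0,0]],[0.055,[-0.035,0.010,-0.006],[0,0,0]],[0.055,[-0.005,0.030,-0.018],[0,0,0]]]' 30
python3 -m handwheel '[[0.055,[0,0.032,-0.0195],[0,0,0]],[0.055,[0,0.032,-0.0195],[0,0,0]],[0.055,[0,0.032,-0.0195],[0,0,0]],[0.055,[0,0.032,-0.0195],[0,0,0]],[0.055,[0,0.032,-0.0195],[0,0,0]],[0.055,[0,0.032,-0.0195],[0,0,0]],[0.055,[0,0.032,-0.0195],[0,0,0]],[0.055,[0,0.032,-0.0195],[0,0,0]],[0.055,[0,0.032,-0.0195],[0,0,0]],[0.055,[0,0.032,-0.0195],[0,0,0]]]'
python3 -m handwheel '[[0.055,[0,0.025,-0.012],[0,0,0]],[0.055,[0,0,0],[0,0,0]],[0.055,[0,0,0],[0,0,0]],[0.055,[0,0,0],[0,0,0]],[0.055,[0,0,0],[0,0,0]]]'
python3 chk.py w11.png
```

```text
t: 13.5
tool_pos: [0.5491, -0.3303, 0.14]
tool_rot: [0.462, 1.507, -0.472]
contact_force: [1.3, 0.2, 2.2]
opening: 0.057
t: 14.33
tool_pos: [0.5626, 0.0513, 0.131]
tool_rot: [0.465, 1.521, -0.465]
contact_force: [0.6, -0.8, -0.2]
opening: 0.0572
t: 14.75
tool_pos: [0.5671, 0.0758, 0.131]
tool_rot: [0.466, 1.521, -0.466]
contact_force: [-0.5, -0.4, 0.1]
opening: 0.0572
t 14.75 pos [0.5671 0.0758 0.131 ] yaw(tool y) 55.92 tilt x,y [-0.0005 -0.0003] F [-0.5 -0.4  0.1] open 0.0572 q [ 0.    0.01  1.83 -0.    1.3  -0.97]
wafer 0.84 [97.6, 330.2, 27.8, 25.1] (array([ 0.5643, -0.1241]), np.float64(0.014844044079850321), np.float64(0.005291260325026264))
wafer 0.81 [279.4, 148.7, 67.9, 74.3] (array([0.5201, 0.1091]), np.float64(0.02458725296537306), np.float64(0.00027789857946870593))
wafer 0.75 [123.7, 194.4, 57.8, 52.1] (array([ 0.4818, -0.01  ]), np.float64(0.02100505887410838), np.float64(0.0006927341894540667))
wafer 0.72 [4.3, 163.0, 8.7, 30.4] (array([ 0.4066, -0.0761]), np.float64(0.009278342206264492), np.float64(0.003135928810774676))
base_c 0.98 [279.9, 144.0, 82.3, 82.8] (array([0.5188, 0.1101]), np.float64(0.03123178348405662), np.float64(0.0002723694062452918))
base_c 0.38 [278.8, 147.2, 66.9, 67.0] (array([0.521 , 0.1086]), np.float64(0.025239387504733566), np.float64(0.0003538909122546466))
cover_disc 0.86 [277.8, 279.1, 110.5, 107.8] (array([0.605 , 0.0503]), np.float64(0.047319556072782175), np.float64(0.0015676938597421596))
```

View pics/w11.png

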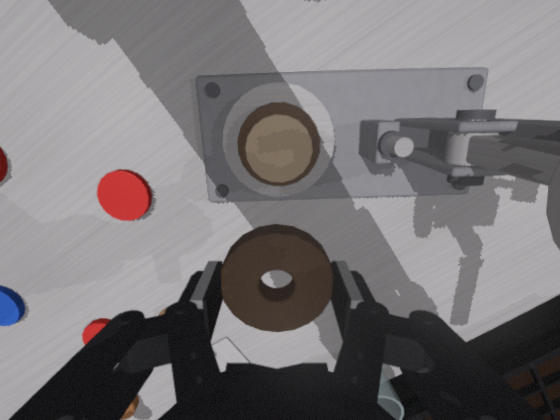

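The cover is held square at (277,278), and the wafer on its base is at (279,146). I'll carry it over and lower it.

```bash
python3 -m handwheel '[[0.055,[0,0.0005,-0.02],[0,0,0]],[0.055,[0,0.0005,-0.025],[0,0,0]],[0.055,[0.005,0.0005,-0.014],[0,0,0]],[0.055,[0.025,0,0],[0,0,0]],[0.055,[0.02,0,0],[0,0,0]],[0.055,[0.01,0,0],[0,0,0]],[0.055,[0,0,0],[0,0,0]],[0.055,[0,0,0],[0,0,0]],[0.055,[0,0,0],[0,0,0]],[0.055,[0,0,0],[0,0,0]]]'
python3 -m handwheel '[[0.055,[0,0,0],[0,0,0]],[0.055,[0,0,0],[0,0,0]],[0.055,[0,0,0],[0,0,0]]]'
python3 - <<'E'
from h import *
save('wrist','w12.png');go([.5193,.1098,.0575])
E
```

```text
t: 15.78
tool_pos: [0.5206, 0.111, 0.073]
tool_rot: [0.466, 1.518, -0.464]
contact_force: [0.0, 0.9, -0.1]
opening: 0.0573
t: 16.03
tool_pos: [0.5196, 0.1112, 0.0719]
tool_rot: [0.465, 1.519, -0.464]
contact_force: [0.1, 0.2, -1.1]
opening: 0.0574
t 16.08 pos [0.5195 0.1112 0.0717] yaw(tool y) 56.0 tilt x,y [0.0007 0.    ] F [-0.3 -0.6 -0.3] open 0.057 q [ 0.07 -0.01  1.96 -0.    1.19 -0.91]
tool shift [ 0.0142 -0.0012  0.0006]
```

View pics/w12.png

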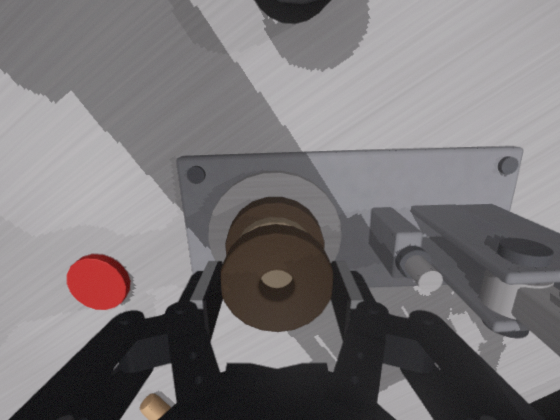

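The cover is over the stack, and the tan wafer shows through its hole at (277,280). I'll lower it the rest of the way.

```bash
python3 -m handwheel '[[0.055,[0.007,-0.001,0.0005],[0,0,0]],[0.055,[0.0045,0,0],[0,0,0]],[0.055,[0,0,0],[0,0,0]],[0.055,[0,0,0],[0,0,0]],[0.055,[0,0,0],[0,0,0]],[0.055,[0,0,0],[0,0,0]],[0.055,[0,0,0],[0,0,0]]]'
python3 - <<'E'
from h import *
go([.5193,.1098,.0575])
E
```

```text
t: 16.67
tool_pos: [0.5192, 0.11, 0.06]
tool_rot: [0.465, 1.52, -0.465]
contact_force: [0.4, 0.2, 0.5]
opening: 0.0573
t 16.67 pos [0.5192 0.11   0.06  ] yaw(tool y) 56.0 tilt x,y [0.0004 0.    ] F [0.4 0.2 0.5] open 0.0573 q [ 0.07  0.    1.97 -0.    1.17 -0.91]
tool shift [ 0.0025 -0.0002  0.0002]
```

```bash
python3 -m handwheel '[[0.055,[0.0015,0,0],[0,0,0]],[0.055,[0.001,0,0],[0,0,0]],[0.055,[0,0,0],[0,0,0]],[0.055,[0,0,0],[0,0,0]]]'
python3 -m handwheel '[[0.06,[0.0003,0,0],[0,0,0]],[0.066,[0,0,0],[0,0,0]],[0.075,[0,0,0],[0,0,0]],[0.078,[0,0,0],[0,0,0]],[0.078,[0,0,0],[0,0,0]],[0.078,[-0.015,0,0],[0,0,0]],[0.078,[-0.03,0,0],[0,0,0]],[0.078,[-0.025,0,0.01],[0,0,0]],[0.078,[0,0,0.025],[0,0,0]],[0.078,[0,0,0.025],[0,0,0]]]'
python3 -m handwheel '[[0.07,[0,0,0],[0,0,0]],[0.07,[0,0,0],[0,0,0]],[0.07,[0,0,0],[0,0,0]],[0.07,[0,0,0],[0,0,0]]]'
python3 chk.py w13.png
```

```text
t: 17.0
tool_pos: [0.5193, 0.1101, 0.0576]
tool_rot: [0.465, 1.52, -0.465]
contact_force: [-1.0, 0.8, 1.6]
opening: 0.0576
t: 17.83
tool_pos: [0.5708, 0.0766, 0.1299]
tool_rot: [0.465, 1.516, -0.462]
contact_force: [-0.3, 0.8, 0.2]
opening: 0.0782
t: 18.17
tool_pos: [0.5678, 0.0769, 0.1263]
tool_rot: [0.464, 1.522, -0.465]
contact_force: [-1.3, -0.3, -0.4]
opening: 0.0696
t 18.17 pos [0.5678 0.0769 0.1263] yaw(tool y) 56.03 tilt x,y [-0.0015  0.0001] F [-1.3 -0.3 -0.4] open 0.0696 q [ 0.    0.02  1.83  0.    1.3  -0.97]
wafer 0.95 [275.3, 152.0, 23.4, 28.6] (array([0.5212, 0.1085]), np.float64(0.008547093785813972), np.float64(0.00027704098585158))
wafer 0.86 [119.0, 196.8, 58.1, 53.6] (array([ 0.4821, -0.0096]), np.float64(0.021010168787454122), np.float64(0.0007553619449297583))
wafer 0.64 [11.1, 310.1, 18.5, 35.5] (array([ 0.4997, -0.173 ]), np.float64(0.015689041044675108), np.float64(0.004819883667598144))
base_c 0.69 [270.1, 114.0, 65.8, 22.9] (array([0.5166, 0.1105]), np.float64(0.0282426224574506), np.float64(0.0012392925171927458))
base_c 0.45 [277.9, 153.7, 90.0, 88.9] (array([0.5232, 0.1073]), np.float64(0.032937907447324444), np.float64(0.0003247290369858342))
cover_disc 0.72 [276.2, 152.0, 87.2, 89.8] (array([0.5209, 0.1089]), np.float64(0.029447404012463513), np.float64(0.0002482577801097627))
```

View pics/w13.png

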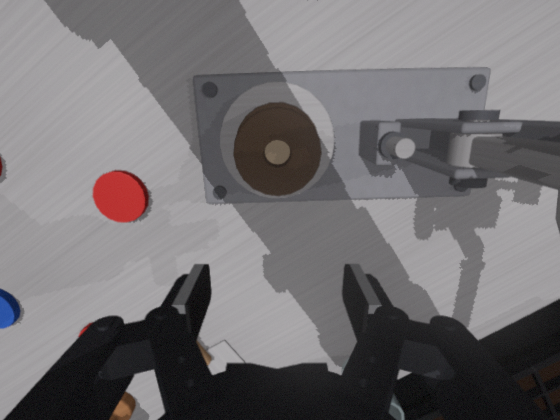

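The cover is centred on the wafer, with the wafer visible in the hole at (277,152). Before moving on, I'll refine the press yaw from this view.

Run:
```python
from h import *
np.set_printoptions(precision=4,suppress=True)
im=save('wrist','w14.png'); g=cv2.GaussianBlur(cv2.cvtColor(im,cv2.COLOR_RGB2GRAY),(3,3),0); e=cv2.Canny(g,30,80)
ls=cv2.HoughLinesP(e,1,np.pi/360,40,minLineLength=60,maxLineGap=8)
for l in ls[:,0]:
    a=onz('wrist',l[0],l[1],.012);b=onz('wrist',l[2],l[3],.012)
    if 55<l[1]<215 and l[0]>180: print(l,a[:2],b[:2],np.degrees(np.arctan2(*(b-a)[1::-1])))
# bolts & plate
for n in ('scene','side'):
    for x in ctrl.tip_of('wash_bottle',n)[:1]: print(n,x,onz(n,x['centre'][1],x['centre'][0],0))
```

```text
[208 203 286 201] [0.5295 0.0266] [0.568  0.0874] 57.687971426698844
[249  71 459  66] [0.4601 0.1225] [0.5506 0.2668] 57.89757714617725
[392 154 455 178] [0.5838 0.1882] [0.635  0.2267] 36.891964420950984
[192  81 205 200] [0.44   0.0797] [0.5257 0.0261] -32.049638331388756
[361 120 447 117] [0.5436 0.1792] [0.5819 0.242 ] 58.604187268045735
[480 136 490  70] [0.6126 0.2601] [0.5674 0.2876] 148.76355385130782
[406 197 467 195] [0.6262 0.1813] [0.6563 0.2298] 58.21788661856339
scene {'centre': [206.4, 387.1], 'score': 0.69} [0.4417 0.3797 0.    ]
side {'centre': [195.4, 224.2], 'score': 0.63} [0.4408 0.3802 0.    ]
```

```bash
python3 -m handwheel '[[0,[-0.025,0,-0.01],[-2,0,0]],[0,[-0.035,0,-0.02],[0,0,0]],[0,[-0.035,0,-0.02],[0,0,0]],[0,[-0.03,0,-0.028],[0,0,0]],[0,[-0.015,0,-0.035],[0,0,0]],[0,[0,0,-0.038],[0,0,0]],[0,[0,0.02,-0.015],[0,0,0]],[0,[0,0.03,0],[0,0,0]],[0,[0,0.03,0],[0,0,0]],[0,[0,0.03,0],[0,0,0]]]'
python3 - <<'E'
from h import *
go([.6014,.2885,.30])
E
```

```text
t: 19.35
tool_pos: [0.4865, 0.2595, 0.2676]
tool_rot: [0.438, 1.525, -0.436]
contact_force: [0.0, -0.6, -0.4]
opening: 0.0004
t 19.35 pos [0.4865 0.2595 0.2676] yaw(tool y) 58.03 tilt x,y [0.0013 0.0004] F [ 0.  -0.6 -0.4] open 0.0004 q [ 0.36 -0.14  1.74 -0.    1.54 -0.66]
tool shift [-0.0323  0.0855  0.0821]
```

```bash
python3 -m handwheel '[[0,[-0.01,0.035,0],[0,0,0]],[0,[-0.01,0.035,0],[0,0,0]],[0,[0,0.018,0.015],[0,0,0]],[0,[0,0.003,0.03],[0,0,0]],[0,[0,0,0.025],[0,0,0]],[0,[0,0,0.008],[0,0,0]],[0,[0,0,0],[0,0,0]],[0,[0,0,0],[0,0,0]],[0,[0,0,0],[0,0,0]],[0,[0,0,0],[0,0,0]]]'
python3 - <<'E'
from h import *
np.set_printoptions(precision=4,suppress=True)
go([.6014,.2885,.30])
for n in('wrist','scene','side'): save(n,n+'15.png')
for n,z in(('wrist',.212),('scene',.212),('side',.212)):
    for x in ctrl.tip_of('catch_paddle',n)[:2]: print(n,x,onz(n,x['centre'][1],x['centre'][0],z))
for n,b in [('scene',(300,150,420,250)),('side',(200,90,340,240))]:
    im=cv2.imread(f'pics/{n}15.png')[b[1]:b[3],b[0]:b[2]]
    cv2.imwrite(f'pics/{n}15c.png',cv2.resize(im,None,fx=4,fy=4,interpolation=2))
E
```

```text
t: 20.18
tool_pos: [0.5999, 0.2945, 0.2873]
tool_rot: [0.437, 1.526, -0.437]
contact_force: [0.6, 0.8, -0.4]
opening: 0.0002
t 20.18 pos [0.5999 0.2945 0.2873] yaw(tool y) 58.05 tilt x,y [0.0001 0.0004] F [ 0.6  0.8 -0.4] open 0.0002 q [ 0.34  0.13  1.44  0.    1.57 -0.67]
tool shift [-0.0127 -0.0043  0.0044]
wrist {'centre': [225.2, 261.1], 'score': 0.8} [0.5957 0.2825 0.212 ]
scene {'centre': [215.3, 316.1], 'score': 0.69} [0.6375 0.1122 0.212 ]
scene {'centre': [209.6, 377.4], 'score': 0.61} [0.606  0.2963 0.212 ]
side {'centre': [159.6, 271.1], 'score': 0.36} [0.6021 0.2723 0.212 ]
```

View pics/wrist15.png

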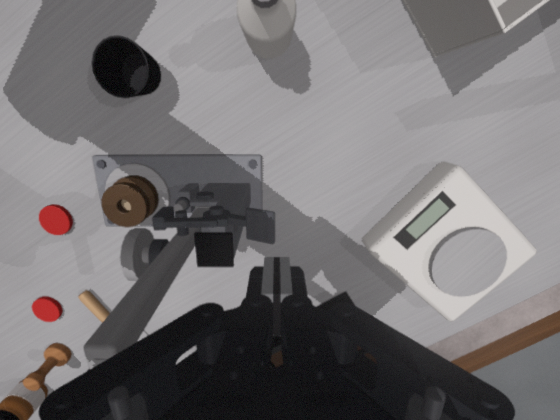

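View pics/side15c.png

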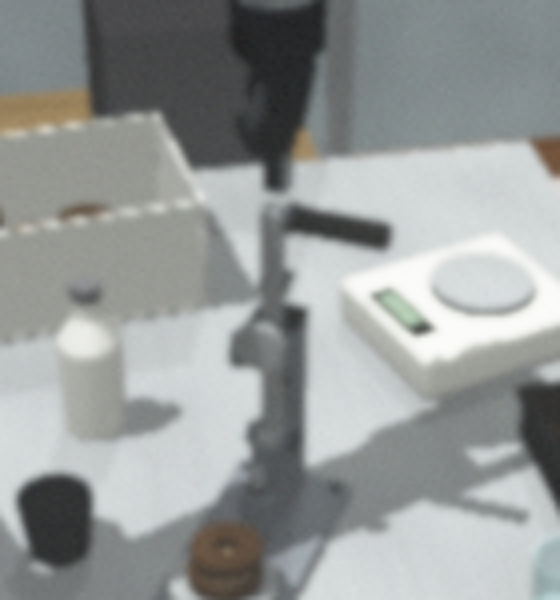

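The wrist view shows the paddle at (261,225), just behind the column top at (214,250). The closed fingertips are over it, slightly to its back. Now I'll push it down.

```bash
python3 -m handwheel '[[0,[0.02,-0.005,0.001],[0,0,0]],[0,[0.025,0,0],[0,0,0]],[0,[0.015,0,0],[0,0,0]],[0,[0.005,0,0],[0,0,0]],[0,[0,0,0],[0,0,0]],[0,[0,0,0],[0,0,0]],[0,[0,0,0],[0,0,0]]]'
python3 - <<'E'
from h import *
go([.598,.290,.17])
save('wrist','w16.png')
E
```

```text
t: 21.07
tool_pos: [0.5999, 0.2895, 0.2238]
tool_rot: [0.439, 1.524, -0.436]
contact_force: [-0.2, 0.7, -0.3]
opening: -0.0002
t 21.07 pos [0.5999 0.2895 0.2238] yaw(tool y) 58.01 tilt x,y [0.0025 0.0009] F [-0.2  0.7 -0.3] open -0.0002 q [ 0.34  0.15  1.52  0.    1.47 -0.67]
tool shift [ 0.0538 -0.0007 -0.002 ]
```

View pics/w16.png

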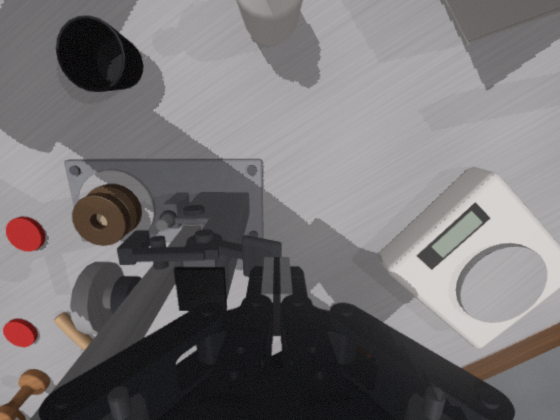

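Run:
```python
from h import *
np.set_printoptions(precision=4,suppress=True)
o,M=state()
for z in (.205,.212):
  P=onz('wrist',262,256,z); print(P,M.T@(P-o['tool_pos']), proj('wrist',o['tool_pos']))
for uv,z in(((177,290),.205),((226,290),.205)): print(M.T@(onz('wrist',*uv,z)-o['tool_pos']))
for x in ctrl.tip_of('catch_paddle','wrist')[:2]: print(x)
```

```text
t 21.12 pos [0.5999 0.2895 0.224 ] yaw(tool y) 58.01 tilt x,y [0.0028 0.001 ] F [-0.5  0.3  0.9] open -0.0001 q [ 0.34  0.15  1.52  0.    1.47 -0.67]
[0.5959 0.2814 0.205 ] [ 0.019  -0.0091  0.0008] [[276.7659 270.5029]]
[0.593  0.2836 0.212 ] [ 0.012  -0.0087 -0.0028] [[276.7659 270.5029]]
[ 0.0189 -0.0644  0.0255]
[ 0.019  -0.0327  0.0253]
{'centre': [262.1, 268.8], 'score': 0.74}
```

```bash
python3 -m handwheel '[[0,[0.004,-0.003,-0.003],[0,0,0]],[0,[0.008,0,0],[0,0,0]],[0,[0.008,0,0],[0,0,0]],[0,[0.008,0,0],[0,0,0]],[0,[0.008,0,0],[0,0,0]],[0,[0.008,0,0],[0,0,0]]]'
python3 -m handwheel '[[0,[0.004,0,0],[0,0,0]],[0,[0,0,0],[0,0,0]],[0,[0,0,0],[0,0,0]]]'
python3 - <<'E'
from h import *
go([.598,.290,.165])
save('wrist','w17.png')
E
```

```text
t: 21.67
tool_pos: [0.5948, 0.2881, 0.1769]
tool_rot: [0.437, 1.527, -0.438]
contact_force: [-0.7, -1.6, 0.9]
opening: -0.0001
t: 21.92
tool_pos: [0.595, 0.288, 0.1744]
tool_rot: [0.437, 1.526, -0.438]
contact_force: [-1.3, -0.5, 5.1]
opening: -0.0002
t 21.92 pos [0.595  0.288  0.1744] yaw(tool y) 58.0 tilt x,y [-0.0001 -0.0004] F [-1.3 -0.5  5.1] open -0.0002 q [ 0.34  0.18  1.58 -0.    1.39 -0.67]
tool shift [0.0094 0.0033 0.0015]
```

View pics/w17.png

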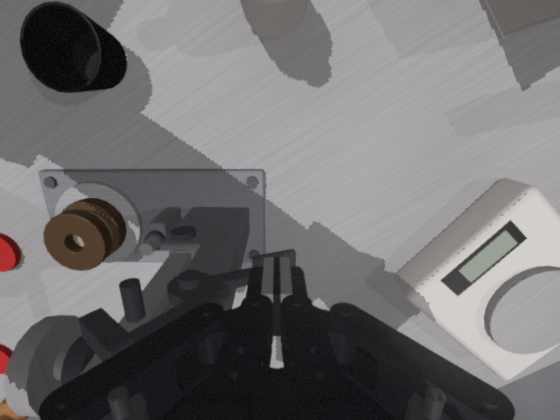

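The paddle is going down and the catch nose at (100,330) has lifted clear of the lever pin at (132,300). I'll keep pushing to the stop.

```bash
python3 -m handwheel '[[0,[0.003,0,0],[0,0,0]],[0,[0.002,0,0],[0,0,0]],[0,[0,0,0],[0,0,0]],[0,[0,0,0],[0,0,0]],[0,[0,0,0],[0,0,0]]]'
```

```text
t: 22.38
tool_pos: [0.5959, 0.2884, 0.1734]
tool_rot: [0.438, 1.524, -0.436]
contact_force: [-5.9, -2.4, 16.6]
opening: -0.0
```

The force rose to 16.6 N with almost no further motion, so the catch is on its stop. I'll retreat upward and move over the handle.

```bash
python3 -m handwheel '[[0,[-0.02,0,0],[0,0,0]],[0,[-0.035,0,0],[0,0,0]],[0,[-0.04,0,0],[0,0,0]],[0,[-0.04,0,0],[0,0,0]],[0,[-0.04,0,0],[0,0,0]],[0.06,[-0.035,0,0.01],[0,0,0]],[0.06,[0,-0.01,0.02],[0,0,0]],[0.06,[0,-0.01,0.02],[0,0,0]],[0.06,[0,0,0],[0,0,0]],[0.06,[0,0,0],[0,0,0]]]'
python3 - <<'E'
from h import *
np.set_printoptions(precision=4,suppress=True)
go([.6256,.1787,.37])
for n in('wrist','scene','side'): save(n,n+'18.png')
for n in ('wrist','scene','side'):
    for x in ctrl.tip_of('press_grip',n)[:2]: print(n,x,onz(n,x['centre'][1],x['centre'][0],.317))
for n in ('scene','side'):
    for x in ctrl.tip_of('catch_paddle',n)[:2]: print(n,x,onz(n,x['centre'][1],x['centre'][0],.167))
im=cv2.imread('pics/side18.png')[90:240,200:340]; cv2.imwrite('pics/side18c.png',cv2.resize(im,None,fx=4,fy=4,interpolation=2))
E
```

```text
t: 23.22
tool_pos: [0.6269, 0.2438, 0.3773]
tool_rot: [0.438, 1.528, -0.44]
contact_force: [0.3, 0.3, 0.1]
opening: 0.0595
t 23.22 pos [0.6269 0.2438 0.3773] yaw(tool y) 57.9 tilt x,y [-0.0026 -0.0004] F [0.3 0.3 0.1] open 0.0595 q [ 0.26  0.12  1.3   0.    1.72 -0.75]
tool shift [ 0.0073 -0.0558  0.0336]
wrist {'centre': [265.2, 208.1], 'score': 0.68} [0.6235 0.1834 0.317 ]
scene {'centre': [195.4, 340.5], 'score': 0.8} [0.6377 0.1742 0.317 ]
scene {'centre': [290.3, 288.8], 'score': 0.2} [0.9245 0.0497 0.317 ]
side {'centre': [148.6, 284.3], 'score': 0.61} [0.6209 0.1663 0.317 ]
scene {'centre': [217.1, 374.6], 'score': 0.44} [0.6036 0.2957 0.167 ]
scene {'centre': [192.0, 341.8], 'score': 0.39} [0.512  0.1947 0.167 ]
```

View pics/wrist18.png

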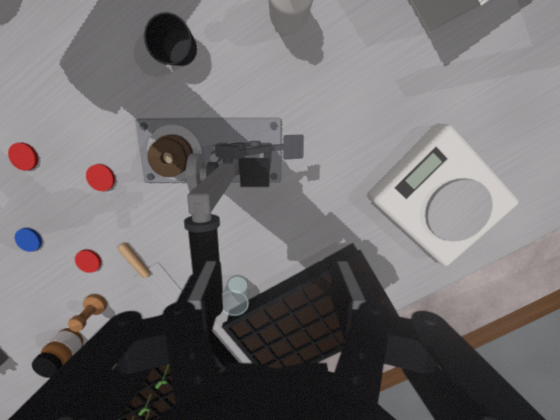

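View pics/side18c.png

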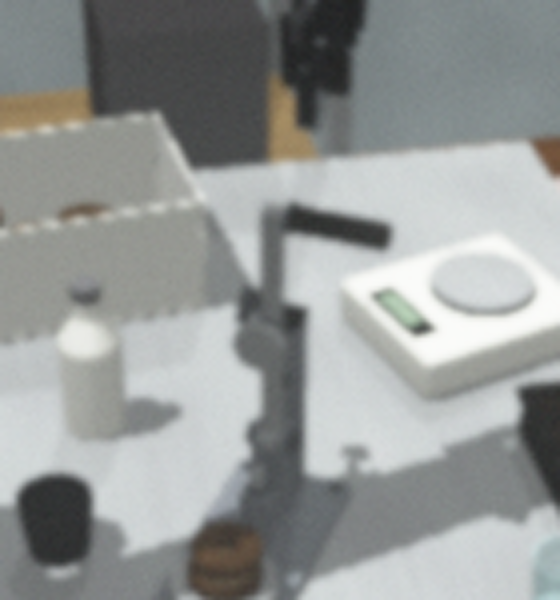

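The handle runs from (203,222) downward in the wrist view, with the lever arm to the left of it. The paddle is now down at (293,147).

Run:
```python
from h import *
np.set_printoptions(precision=4,suppress=True)
o,M=state()
for uv in((204,222),(205,240),(207,300)):
    P=onz('wrist',*uv,.320); print(P,M.T@(P-o['tool_pos']))
```

```text
t 23.62 pos [0.6264 0.2452 0.3789] yaw(tool y) 58.05 tilt x,y [-0.0002  0.    ] F [ 0.9 -0.2  0.2] open 0.0598 q [ 0.26  0.12  1.3   0.    1.72 -0.75]
[0.5925 0.2031 0.32  ] [ 0.0589 -0.0537 -0.0064]
[0.6046 0.1951 0.32  ] [ 0.0589 -0.0541  0.0081]
[0.6486 0.1646 0.32  ] [ 0.0589 -0.0567  0.0615]
```

```bash
python3 -m handwheel '[[0.06,[0,-0.02,0.012],[0,0,0]],[0.06,[0,-0.025,0.015],[0,0,0]],[0.06,[0,-0.0105,0.008],[0,0,0]],[0.06,[0,0,0],[0,0,0]],[0.06,[0.02,0,0],[0,0,0]],[0.06,[0.015,0,0],[0,0,0]],[0.06,[0,0,0],[0,0,0]],[0.06,[0,0,0],[0,0,0]],[0.06,[0,0,0],[0,0,0]]]'
python3 - <<'E'
from h import *
state();save('wrist','w19.png')
E
```

```text
t: 24.37
tool_pos: [0.627, 0.1797, 0.3441]
tool_rot: [0.437, 1.527, -0.437]
contact_force: [0.7, 1.5, 0.0]
opening: 0.0597
t 24.37 pos [0.627  0.1797 0.3441] yaw(tool y) 58.04 tilt x,y [-0.0003  0.0001] F [0.7 1.5 0. ] open 0.0597 q [ 0.17  0.07  1.4   0.    1.66 -0.85]
```

View pics/w19.png

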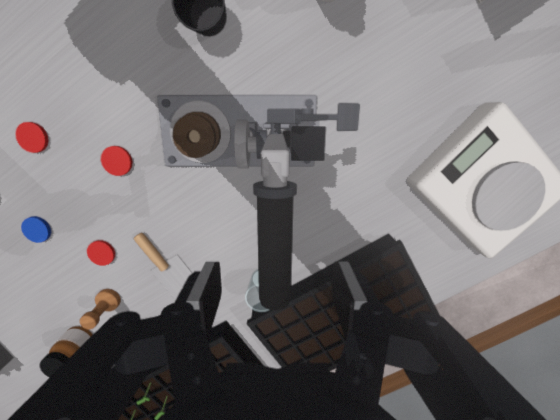

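The bar is centred between the open fingers, running from (275,188) to (275,305). I'll go down and grip.

```bash
python3 -m handwheel '[[0.06,[0.015,0,0],[0,0,0]],[0.06,[0.018,0,0],[0,0,0]],[0.06,[0.012,0,0],[0,0,0]],[0.06,[0,0,0],[0,0,0]],[0.06,[0,0,0],[0,0,0]],[0.06,[0,0,0],[0,0,0]],[0.015,[0,0,0],[0,0,0]],[0.015,[0,0,0],[0,0,0]],[0.015,[0,0,0],[0,0,0]],[0.015,[0,0,0],[0,0,0]]]' 60
python3 -m handwheel '[[0.015,[0,0,0],[0,0,0]],[0.015,[0,0,0],[0,0,0]],[0.015,[0,0,0],[0,0,0]]]' 60
python3 - <<'E'
from h import *
state();save('wrist','w20.png')
E
```

```text
t: 25.25
tool_pos: [0.6271, 0.1786, 0.3002]
tool_rot: [0.437, 1.525, -0.438]
contact_force: [-1.6, -2.0, 2.8]
opening: 0.02
t: 25.5
tool_pos: [0.6272, 0.1787, 0.3002]
tool_rot: [0.438, 1.525, -0.438]
contact_force: [-2.3, -2.5, 5.2]
opening: 0.0201
t 25.5 pos [0.6272 0.1787 0.3002] yaw(tool y) 57.98 tilt x,y [ 0.001  -0.0005] F [-2.3 -2.5  5.2] open 0.0201 q [ 0.16  0.08  1.47 -0.    1.59 -0.85]
```

View pics/w20.png

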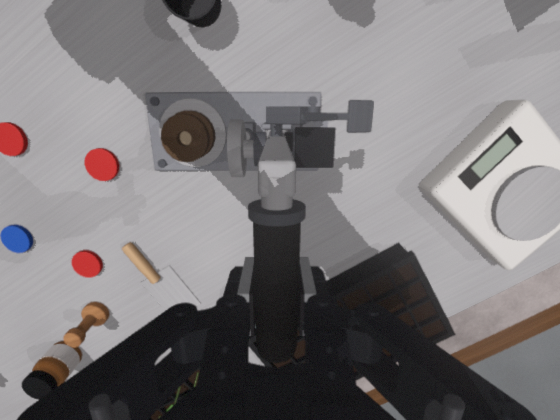

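The handle is gripped at 20 mm opening. I'll pull along the arc (radius 220 mm) with the tool still pointing down, starting with a short stretch to check that the lever is free.

```bash
python3 -m handwheel '[[0.015,[0.0007,-0.0173,0],[0,0,0]],[0.015,[0.0020,-0.0171,0],[0,0,0]],[0.015,[0.0034,-0.0170,0],[0,0,0]],[0.015,[0.0047,-0.0166,0],[0,0,0]],[0.015,[0,0,0],[0,0,0]]]' 80
python3 - <<'E'
from h import *
o,M=state(); h=np.array([.627-.018/1e9,.1787]);d=M.T@(o['tool_pos']-np.array([.6272,.1787,.3002])); print(d)
E
```

```text
t: 25.97
tool_pos: [0.5905, 0.1203, 0.2893]
tool_rot: [0.439, 1.524, -0.438]
contact_force: [-0.5, 0.7, 5.2]
opening: 0.0197
t 25.97 pos [0.5905 0.1203 0.2893] yaw(tool y) 57.93 tilt x,y [0.0018 0.0005] F [-0.5  0.7  5.2] open 0.0197 q [ 0.08 -0.03  1.6   0.    1.57 -0.93]
[ 1.07718445e-02 -6.90128198e-02 -6.49357709e-05]
```

The lever is free and following the arc (69 mm forward, 11 mm down).

```bash
python3 -m handwheel '[[0.015,[0.0059,-0.0162,0],[0,0,0]],[0.015,[0.0073,-0.0157,0],[0,0,0]],[0.015,[0.0084,-0.0150,0],[0,0,0]],[0.015,[0.0096,-0.0144,0],[0,0,0]],[0.015,[0.0107,-0.0136,0],[0,0,0]],[0.015,[0.0117,-0.0127,0],[0,0,0]],[0.015,[0,0,0],[0,0,0]]]' 80
python3 - <<'E'
from h import *
o,M=state(); d=M.T@(o['tool_pos']-np.array([.6272,.1787,.3002])); print(d)
E
python3 -m handwheel '[[0.015,[0.0127,-0.0117,0],[0,0,0]],[0.015,[0.0136,-0.0107,0],[0,0,0]],[0.015,[0.0144,-0.0096,0],[0,0,0]],[0.015,[0.0150,-0.0084,0],[0,0,0]],[0.015,[0.0157,-0.0073,0],[0,0,0]],[0.015,[0.0162,-0.0059,0],[0,0,0]],[0.015,[0,0,0],[0,0,0]]]' 80
python3 - <<'E'
from h import *
o,M=state(); d=M.T@(o['tool_pos']-np.array([.6272,.1787,.3002])); print(d)
E
```

```text
t: 26.55
tool_pos: [0.5432, 0.0449, 0.234]
tool_rot: [0.436, 1.527, -0.442]
contact_force: [-4.7, -2.7, 9.4]
opening: 0.0197
t 26.55 pos [0.5432 0.0449 0.234 ] yaw(tool y) 57.91 tilt x,y [-0.0019 -0.0031] F [-4.7 -2.7  9.4] open 0.0197 q [-0.05 -0.14  1.79 -0.    1.49 -1.06]
[ 6.68296911e-02 -1.57752185e-01 -2.58175301e-05]
t: 27.13
tool_pos: [0.515, -0.0001, 0.1445]
tool_rot: [0.436, 1.527, -0.441]
contact_force: [-2.2, -5.6, 5.2]
opening: 0.0202
t 27.13 pos [ 5.150e-01 -1.000e-04  1.445e-01] yaw(tool y) 57.94 tilt x,y [-0.002  -0.0028] F [-2.2 -5.6  5.2] open 0.0202 q [-0.14 -0.14  1.95 -0.    1.34 -1.15]
[ 1.56471021e-01 -2.10530121e-01 -1.93194351e-04]
```

```bash
python3 -m handwheel '[[0.015,[0.0166,-0.0047,0],[0,0,0]],[0.015,[0.0170,-0.0034,0],[0,0,0]],[0.015,[0.0171,-0.0020,0],[0,0,0]],[0.015,[0.0173,-0.0007,0],[0,0,0]],[0.015,[0,0,0],[0,0,0]],[0.015,[0,0,0],[0,0,0]],[0.015,[0,0,0],[0,0,0]],[0.015,[0,0,0],[0,0,0]]]' 80
python3 - <<'E'
from h import *
o,M=state(); d=M.T@(o['tool_pos']-np.array([.6272,.1787,.3002])); print(d)
for n in('wrist','scene','side'): save(n,n+'21.png')
im=cv2.imread('pics/side21.png')[130:280,190:330]; cv2.imwrite('pics/side21c.png',cv2.resize(im,None,fx=4,fy=4,interpolation=2))
E
```

```text
t: 27.8
tool_pos: [0.51, -0.0082, 0.0801]
tool_rot: [0.436, 1.528, -0.439]
contact_force: [-8.1, -3.6, 11.8]
opening: 0.0197
t 27.8 pos [ 0.51   -0.0082  0.0801] yaw(tool y) 58.01 tilt x,y [-0.0021 -0.0016] F [-8.1 -3.6 11.8] open 0.0197 q [-0.16 -0.08  2.01 -0.    1.21 -1.17]
[ 2.20614029e-01 -2.20025805e-01 -1.94227410e-04]
```

View pics/side21c.png

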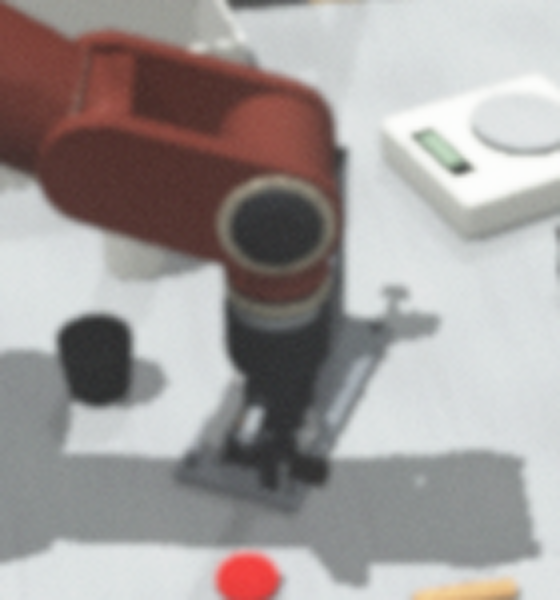

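View pics/wrist21.png

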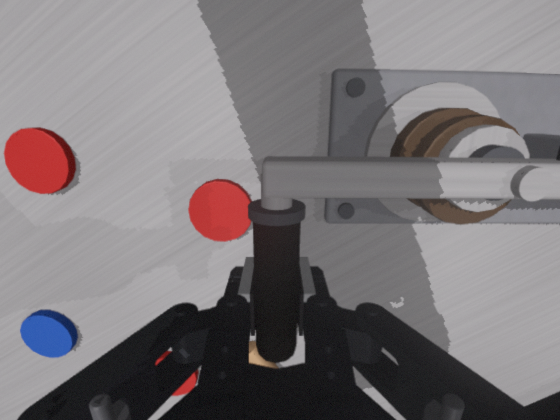

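The lever is level and the pad sits on the stack (about (490,155) in the wrist view), with 12 N vertical. I'll press a bit further to be sure it's on the stop.

```bash
python3 -m handwheel '[[0.015,[0.003,0.002,0],[0,0,0]],[0.015,[0.002,0,0],[0,0,0]],[0.015,[0,0,0],[0,0,0]],[0.015,[0,0,0],[0,0,0]],[0.015,[0,0,0],[0,0,0]]]' 80
python3 -m handwheel '[[0.015,[0.003,0.001,0],[0,0,0]],[0.015,[0.002,0,0],[0,0,0]],[0.015,[0,0,0],[0,0,0]],[0.015,[0,0,0],[0,0,0]],[0.015,[0,0,0],[0,0,0]]]' 80
```

```text
t: 28.37
tool_pos: [0.5103, -0.0082, 0.0781]
tool_rot: [0.432, 1.531, -0.443]
contact_force: [-22.8, -8.4, 31.5]
opening: 0.0197
t: 28.78
tool_pos: [0.5105, -0.0082, 0.076]
tool_rot: [0.429, 1.533, -0.445]
contact_force: [-33.9, -10.2, 49.2]
opening: 0.0198
```

Force climbs steeply (about 18 N per 5 mm commanded), so the lever is on its stop. I'll ease off to a moderate push.

```bash
python3 -m handwheel '[[0.015,[-0.003,-0.001,0],[0,0,0]],[0.015,[-0.003,0,0],[0,0,0]],[0.015,[0,0,0],[0,0,0]],[0.015,[0,0,0],[0,0,0]],[0.015,[0,0,0],[0,0,0]],[0.015,[0,0,0],[0,0,0]],[0.015,[0,0,0],[0,0,0]]]' 80
python3 - <<'E'
from h import *
np.set_printoptions(precision=4,suppress=True)
o,M=state(); print(M.T@o['contact_force'])
for n in('wrist','scene'): save(n,n+'22.png')
im=cv2.imread('pics/scene22.png')[150:260,200:400]; cv2.imwrite('pics/scene22c.png',cv2.resize(im,None,fx=4,fy=4,interpolation=2))
for n in ('scene','wrist'):
    for x in ctrl.tip_of('catch_paddle',n)[:2]: print(n,x,onz(n,x['centre'][1],x['centre'][0],.167))
# lever level check: bar along lever top edges
for th in ['press_grip','press_pad']:
    for x in ctrl.tip_of(th,'wrist')[:2]: print(th,x,onz('wrist',x['centre'][1],x['centre'][0],.097))
E
```

```text
t: 29.37
tool_pos: [0.5103, -0.0082, 0.0785]
tool_rot: [0.432, 1.53, -0.443]
contact_force: [-20.2, -9.1, 26.7]
opening: 0.0196
t 29.37 pos [ 0.5103 -0.0082  0.0785] yaw(tool y) 58.05 tilt x,y [-0.0057 -0.0055] F [-20.2  -9.1  26.7] open 0.0196 q [-0.16 -0.07  2.   -0.01  1.21 -1.17]
[-26.511  -18.6577 -12.3958]
scene {'centre': [216.0, 373.5], 'score': 0.73} [0.5996 0.2925 0.167 ]
press_grip {'centre': [281.8, 274.9], 'score': 0.85} [ 0.5061 -0.0065  0.097 ]
press_pad {'centre': [168.9, 478.5], 'score': 0.85} [0.5052 0.098  0.097 ]
```

View pics/wrist22.png

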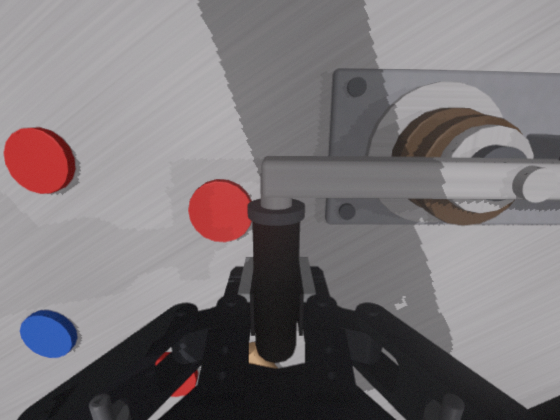

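View pics/scene22c.png

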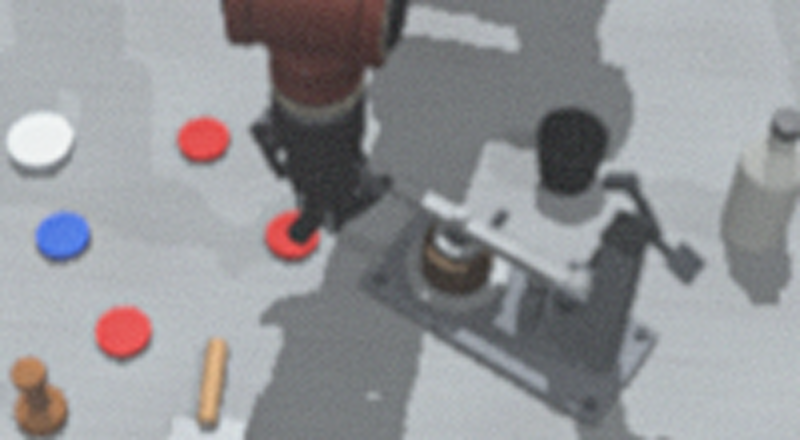

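The scene view shows the lever level with its pad on the stack at about (455,250). The catch is flipped, with the paddle down at (690,262), and the bystanders are where they were. The push is steady at about 26 N, so I'm handing in.

Run:
```python
from h import *
state(); print(ctrl.finish_job())
```

```text
t 29.67 pos [ 0.5103 -0.0082  0.0785] yaw(tool y) 58.05 tilt x,y [-0.0057 -0.0055] F [-20.1  -8.9  27.2] open 0.0197 q [-0.16 -0.07  2.   -0.01  1.21 -1.17]
the job is handed in; nothing more can be done
None
```

The job is done and handed in at 29.7 s of the 67 s allowed. The tool reports no verdict, so what follows is from my own checks.

- **Stack:** the wafer lies on the base disc and the cover on the wafer. The wrist camera put each centre within about 1–1.5 mm of the one below. I did not re-measure the stack with the pad down on it, but it looked aligned in the last pictures.
- **Catch:** I pushed the paddle down until the force jumped to about 17 N with almost no further movement. The last scene picture shows it flipped. I did not read its angle directly.
- **Lever:** I pulled it along its arc from upright until it was level. At the end the force climbed about 18 N per 5 mm commanded, so I take it to be on its stop.
- **Holding:** the gripper still holds the handle with an 80 N grip and pushes down at about 27 N, steady at hand-in. About 12 N is needed.
- **Forces:** while testing the stop, the push through the fingers briefly reached 49 N down and about 35 N sideways. I eased off straight away, but about 22 N of sideways force remained at the end. Nothing touched the arm or gripper body that I could see.
- **Bystanders:** none moved as far as the pictures show, though I did not measure each one again.

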